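# Scoop the polished valve balls out of the ceramic chips

### The job

Take the slotted scoop from its sloping green rest and use it to scoop the three blue valve balls out of the steel pan and tip them into the wire rinse basket; every ceramic polishing chip must drop back through the slots and stay in the pan. Do not touch the balls with the gripper, do not disturb the other things on the bench, and finish with the scoop back on its rest as it lay, tips down at the lip, let go.

Things in the scene. Friction and masses are not known exactly. Their poses are not given: they have to be found in the camera images.
- pan: Fixed steel separating pan, open on top, inside 118 mm (its x) by 260 mm (its y, the long way), walls 4 mm thick and 40 mm high, flat floor 4 mm thick with its top 4 mm above the bench. Origin: centre of the underside. Balls and chips lie in the half towards its +y end; the -y half is empty, so the scoop's blade can be set down there.
- basket: Fixed wire rinse basket, open on top, inside 180 mm (its x) by 150 mm (its y), rim 60 mm above the bench, inner floor 6 mm above the bench. Origin: centre of the underside. It stands at the left or the right of the pan.
- rest: Fixed green bent-sheet draining rest, 150 mm wide (its y). Its top slopes down 35 degrees towards its +x, from 83 mm high at x = -42 mm to 12 mm high at x = +60 mm, where a 16 mm lip stands square to the slope. Origin: centre of the underside. The scoop lies on the slope, tips down, nearly against the lip, its x along the rest's x seen from above. It stands on the other side of the pan from the basket.
- scoop_blade (a point): Centre of the slotted scoop's blade, on the underside of its rods; on the rest it lies 13 mm ahead (+x) of the rest's origin and 45 mm above the bench. Scoop axes: x towards the free tips, y across, z up when the blade is level. The blade ends in a back plate at x = -58 mm, 35 mm high. Flared sheet cheeks rise from the outer rods, 23 mm high and 109 mm apart over their tops, from the back plate to x = +21 mm. About 0.2 kg.
- scoop_tips (a point): Middle of the line of free rod tips, 57 mm ahead of scoop_blade at the same height; same axes. The blade is four parallel steel rods along x, 4 mm thick, at y = -42, -14, 14 and 42 mm, so the slots are 24 mm clear; they are open at the tips, with no lip or cross bar in front.
- scoop_grip (a point): Centre of the scoop's black handle, 135 mm behind and 83 mm above scoop_blade; same axes. The handle is a bar 105 mm long, 16 mm wide (scoop y) and 26 mm high, rising 15 degrees towards its rear end; it joins the back plate by a strap that clears the pan's wall when the blade stands on the pan's floor.
- ball_a: Blue plastic valve ball, a 40 mm sphere with a 13 mm bore, about 40 g. Origin: its centre (20 mm above what it lies on). It rolls. It is too big for the scoop's slots.
- ball_b: Blue plastic valve ball, a 40 mm sphere with a 13 mm bore, about 40 g. Origin: its centre (20 mm above what it lies on). It rolls. It is too big for the scoop's slots.
- ball_c: Blue plastic valve ball, a 40 mm sphere with a 13 mm bore, about 40 g. Origin: its centre (20 mm above what it lies on). It rolls. It is too big for the scoop's slots.
- chip_1: Brown ceramic polishing chip, a cylinder 14 mm across and 15 mm long, 10 g, at first standing on end. Origin: its centre. It fits through the scoop's slots in any attitude.
- chip_2: Brown ceramic polishing chip, a cylinder 14 mm across and 15 mm long, 10 g, at first standing on end. Origin: its centre. It fits through the scoop's slots in any attitude.
- chip_3: Brown ceramic polishing chip, a cylinder 14 mm across and 15 mm long, 10 g, at first standing on end. Origin: its centre. It fits through the scoop's slots in any attitude.
- chip_4: Brown ceramic polishing chip, a cylinder 14 mm across and 15 mm long, 10 g, at first standing on end. Origin: its centre. It fits through the scoop's slots in any attitude.
- chip_5: Brown ceramic polishing chip, a cylinder 14 mm across and 15 mm long, 10 g, at first standing on end. Origin: its centre. It fits through the scoop's slots in any attitude.
- rinse_bottle: Bystander, not to be disturbed: white bottle with a blue cap, 60 mm across and 165 mm tall, origin at the centre of its underside.
- jar: Bystander, not to be disturbed: brown glass jar with a white cap, 64 mm across and 75 mm tall, origin at the centre of its underside.
- gauge: Bystander, not to be disturbed: steel ring gauge, 68 mm across and 16 mm high, lying flat, origin at the centre of its underside.
- cup: Bystander, not to be disturbed: small steel cup, 72 mm across and 70 mm tall, origin at the centre of its underside.
- caliper: Bystander, not to be disturbed: caliper lying flat, 150 mm long along its own y, 12 mm high, origin at the centre of its underside.

How it is judged:
On the way, in this order (a step that is already met when the one before it is completed fails the run):
1. at least one ball rides in the scoop, with the scoop lifted clear above the pan (((x of ball_a in the frame of scoop_blade between -0.06 and 0.06 m and y of ball_a in the frame of scoop_blade between -0.055 and 0.055 m and z of ball_a in the frame of scoop_blade between 0.005 and 0.06 m) or (x of ball_b in the frame of scoop_blade between -0.06 and 0.06 m and y of ball_b in the frame of scoop_blade between -0.055 and 0.055 m and z of ball_b in the frame of scoop_blade between 0.005 and 0.06 m) or (x of ball_c in the frame of scoop_blade between -0.06 and 0.06 m and y of ball_c in the frame of scoop_blade between -0.055 and 0.055 m and z of ball_c in the frame of scoop_blade between 0.005 and 0.06 m)) and height (world z) of scoop_blade above 0.06 m), for 0.2 s.
2. all three balls lie in the basket (x of ball_a in the frame of basket between -0.09 and 0.09 m and y of ball_a in the frame of basket between -0.075 and 0.075 m and z of ball_a in the frame of basket between 0.01 and 0.06 m and x of ball_b in the frame of basket between -0.09 and 0.09 m and y of ball_b in the frame of basket between -0.075 and 0.075 m and z of ball_b in the frame of basket between 0.01 and 0.06 m and x of ball_c in the frame of basket between -0.09 and 0.09 m and y of ball_c in the frame of basket between -0.075 and 0.075 m and z of ball_c in the frame of basket between 0.01 and 0.06 m), for 0.2 s.
At the end, for the whole second after the job is handed in: All three balls inside the rinse basket, below its rim; all five chips inside the pan, below its rim; the scoop back on its rest: blade centre within 20 mm along, 30 mm across and 14 mm in height of its place at the lip, blade sloping 27 to 42 degrees (all of step 2 and x of chip_1 in the frame of pan between -0.059 and 0.059 m and y of chip_1 in the frame of pan between -0.13 and 0.13 m and z of chip_1 in the frame of pan between 0 and 0.036 m and x of chip_2 in the frame of pan between -0.059 and 0.059 m and y of chip_2 in the frame of pan between -0.13 and 0.13 m and z of chip_2 in the frame of pan between 0 and 0.036 m and x of chip_3 in the frame of pan between -0.059 and 0.059 m and y of chip_3 in the frame of pan between -0.13 and 0.13 m and z of chip_3 in the frame of pan between 0 and 0.036 m and x of chip_4 in the frame of pan between -0.059 and 0.059 m and y of chip_4 in the frame of pan between -0.13 and 0.13 m and z of chip_4 in the frame of pan between 0 and 0.036 m and x of chip_5 in the frame of pan between -0.059 and 0.059 m and y of chip_5 in the frame of pan between -0.13 and 0.13 m and z of chip_5 in the frame of pan between 0 and 0.036 m and x of scoop_blade in the frame of rest between -0.0069 and 0.0331 m and y of scoop_blade in the frame of rest between -0.03 and 0.03 m and z of scoop_blade in the frame of rest between 0.0312 and 0.0592 m and angle between scoop_blade's own z axis and vertical between 0.48 and 0.74 rad); the robot touches nothing.
It fails at once if the gripper or arm touches a ball (contact force between any of the fingers, the arm and ball_a above 0.5 N or contact force between any of the fingers, the arm and ball_b above 0.5 N or contact force between any of the fingers, the arm and ball_c above 0.5 N).
It fails at once if a bystander is moved by more than 30 mm (distance of any of rinse_bottle, jar, gauge, cup, caliper from where it was at the start of the episode above 0.03 m).
It also fails if it takes over 67 s, if anything falls off the work surface, if the arm or the gripper's body presses on something with over 40 N, if the wrist force passes 120 N, or if a joint passes its speed limit or range.

### The arm

A 6-joint arm with a two-finger parallel gripper is mounted at the origin on the work surface. World frame = base frame: x ahead of the robot, y to its left, z up, the work surface at z = 0. Lengths are in m, angles in rad, forces in N, time in s.
With the tool pointing down it reaches from about 0.375 to 0.975 m from the base axis. Payload 3.8 kg.
Tool frame: the origin (TCP) lies midway between the tips of the shut fingers; the grasp point (between the pads) lies 19 mm behind it; x points along the fingers, z is the direction in which the jaws open and shut, and the axes are right-handed (so a half turn about x gives the same grasp; the last joint's range is limited). The gripper opens to 85 mm and grips with 20 to 120 N. Pads are 22 mm wide; open, the fingers measure 114 mm over their backs; the gripper's body (76 mm by 85 mm) begins 54 mm behind the grasp point. The pads swing forward as they close: fully open they stand 13 mm farther back than shut.
Start: joints at [1.173, 0.264, 1.604, -0, 1.274, -0.037], TCP at [0.238, 0.632, 0.231] pointing down, gripper open.
Joint ranges: [-2.63, 2.63], [-0.94, 2.18], [0.31, 2.57], [-1.31, 4.45], [0, 2.66], [-2.55, 2.55]. Speed limits (rad/s): [2.57, 2.57, 3.14, 3.14, 3.14, 3.14].

### API

Orientations are given as a rotation vector (axis times angle).
In Python, from workcell import * gives the robot as it stands. The module is installed in compiled form; this text tells all that it offers.
- The arm moves only by the tool carry_out, never from a script. Its arguments are lists of equal length, an entry for each row: "offset": the shift along the tool's x, y, z in cm, a list of three; "delta_rot": the turn, a rotation vector about the tool's x, y, z in degrees, a list of three. A call has exactly 5 rows; each row shifts and turns the commanded pose from where the row before left it, along the tool's axes as they then stand; what a row does not reach is not made up. A row lasts 1/12 s, in which the tool goes at most 41.7 mm and 7.16 degrees, less where a joint would pass 70% of its speed; a pose out of reach is approached as far as the arm can. A call is refused whole if a number of a shift passes 4.17 or a number of a turn 7.16, either way. A call with a gripper value outside its range is refused whole. "fingers" is the opening, from -1 (shut) to 1 (fully open), set as the call begins (left out, the last holds). The fingers move at their own pace and stop on an object; "newtons" is the grip in N (left out, the last holds). Time passes only in rows, so rows that do not move let the fingers close, or fill a call up. It gives the time, the measured TCP pose, the force and the opening at its end, in the units of the state.
- read_state(): the state, without advancing time (a new reading comes with each control period).
- read_camera(name): name is "side" or "top" or "wrist"; returns (picture, depth): 400x640x3 uint8, red, green, blue; 400x640 float32, m along the optical axis (not along the pixel's ray), 0 where there is no reading.
- get_calibration(name): a dict with "fx", "fy", "cx", "cy" (pixels), "distortion" ([k1, k2, p1, p2, k3] as OpenCV has them; the pictures are not rectified), "R" (3x3) and "t" (3): a world point X has camera coordinates R X + t; the wrist camera has in their place "mount" (4x4, takes a point from camera to tool coordinates, whose origin is the TCP and whose axes are the tool frame's). Camera axes: x right, y down, z forward; pixel columns grow to the right and rows downward; lengths in m; the calibration is good to about 2 mm. A picture is of the moment at which its call begins: read the wrist's pose just before it. get_calibration takes no time and is no camera call.
- finish_job(): hands the job in, once; it reports no verdict.
The state is a dict: "time": time; "q": joint angles; "joint_vel": joint speeds; "joint_torque": joint torques, N m; "tool_pos": TCP position; "tcp_rot": TCP orientation; "wrist_force": force on the tool from outside, world axes, zero at the start; "torque": the same for the moment, N m; "width": opening from 0.0 (shut) to 1.0 (fully open).
Only numpy, scipy, OpenCV 4.12 (cv2) and the standard library are available. Lean on these libraries where they do the work, as an engineer would, in place of code of your own. Each camera call takes 0.05 s, during which the arm holds its last target. There are 200 camera calls.

## Working session

There is one attempt and no reset: what is moved stays moved. The work goes in short steps, Python scripts to look and compute and a tool call to move; the robot and the scene stay as the last step left them, time stands still between calls to the robot, and variables do not carry over. Pictures are saved under pics/ and viewed, about 8 in all and at most 12, crops included, and the job is handed in when it is done.

Besides the shell and the picture viewer there is one more tool, called after "Request:" in YAML: its name, and indented under it one key for each argument. carry_out: Moves the arm, as the interface text tells. Its arguments: {"type":"object","properties":{"offset":{"type":"array"},"delta_rot":{"type":"array"},"fingers":{"type":"number"},"newtons":{"type":"number"}},"required":["offset","delta_rot"]}

```bash
mkdir -p pics; cat > h.py <<'E'
from workcell import *
import numpy as np, cv2
from scipy.spatial.transform import Rotation as R
def cam(n):
    s=read_state(); p,d=read_camera(n); return s,p,d
def cal(n,s=None):
    c=get_calibration(n); K=np.array([[c['fx'],0,c['cx']],[0,c['fy'],c['cy']],[0,0,1]]); D=np.array(c['distortion'])
    if 'R' in c: Rw=np.array(c['R']).T; o=-Rw@np.array(c['t'])
    else:
        M=np.array(c['mount']); T=R.from_rotvec(s['tcp_rot']).as_matrix(); Rw=T@M[:3,:3]; o=T@M[:3,3]+s['tool_pos']
    return K,D,Rw,o
def rays(n,uv,s=None):
    K,D,Rw,o=cal(n,s); q=cv2.undistortPoints(np.array(uv,float).reshape(-1,1,2),K,D)[:,0]
    return o,np.c_[q,np.ones(len(q))]@Rw.T
def onplane(n,uv,z,s=None):
    o,r=rays(n,uv,s); return o+r*((z-o[2])/r[:,2])[:,None]
def cloud(n,d,s=None):
    v,u=np.mgrid[:400,:640]; o,r=rays(n,np.c_[u.ravel(),v.ravel()],s)
    return (o+r*d.ravel()[:,None]).reshape(400,640,3)
def save(name,p): cv2.imwrite('pics/'+name,cv2.cvtColor(p,cv2.COLOR_RGB2BGR))
E
python3 - <<'E'
from h import *
for n in ('top','side'):
    s,p,d=cam(n); save(n+'0.png',p); np.savez(n+'0.npz',p=p,d=d)
    K,D,Rw,o=cal(n); print(n,o.round(3),Rw[:,2].round(2),K[0,0],(d>0).mean(),D)
print(s)
E
```

```text
top [0.447 0.102 1.242] [ 0.08 -0.01 -1.  ] 420.72330145686976 0.99616796875 [0.01482814 0.         0.         0.         0.        ]
side [-0.108 -0.589  0.894] [ 0.54  0.56 -0.63] 403.5500428533335 0.99622265625 [-0.01431918  0.          0.          0.          0.        ]
{'time': 0.05, 'q': array([ 1.17308301e+00,  2.64768021e-01,  1.60536209e+00, -2.42887242e-05,
        1.27372948e+00, -3.68733319e-02]), 'joint_vel': array([-1.09643089e-03, -3.15070440e-05, -8.92956935e-04,  1.64207484e-03,
        4.09646363e-04, -1.68434684e-04]), 'joint_torque': array([ 2.99771973e-04, -5.17026901e+01, -3.68845367e+01,  1.41800779e-04,
        7.19559452e-03, -7.81505037e-06]), 'tool_pos': array([0.238023  , 0.63085457, 0.22995846]), 'tcp_rot': array([-0.94070446,  1.36051875,  0.93865696]), 'wrist_force': array([0.35108724, 1.27928905, 0.49489011]), 'torque': array([ 0.01621392, -0.03027975, -0.05484081]), 'width': 1.0011102702137058}
```

View pics/top0.png

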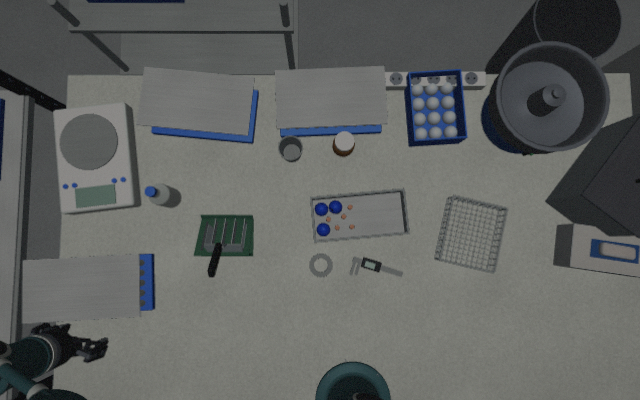

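View pics/side0.png

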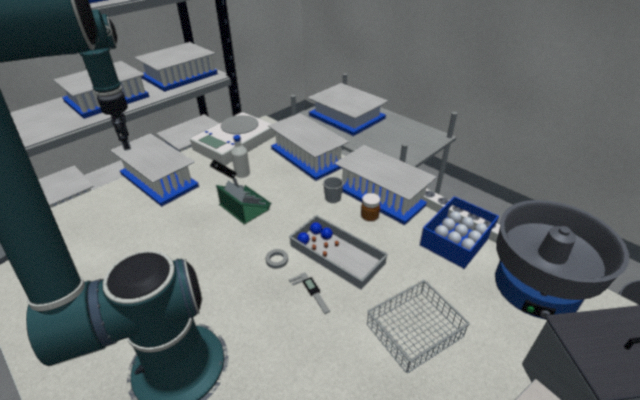

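```bash
python3 - <<'E'
from h import *
z=np.load('top0.npz');p,d=z['p'],z['d'];C=cloud('top',d)
hsv=cv2.cvtColor(p,cv2.COLOR_RGB2HSV)
v,u=np.mgrid[:400,:640]
def box(a): return (u>=a[0])&(u<a[1])&(v>=a[2])&(v<a[3])
def rect(m,name,zr):
    P=C[m]; r=cv2.minAreaRect(P[:,:2].astype(np.float32)); print(name,m.sum(),np.round(r[0],4),np.round(r[1],4),round(r[2],2),'z',np.percentile(P[:,2],[5,50,95]).round(4))
print('bench',np.median(C[300:330,400:500,2]))
Z=C[...,2]
rect(box((295,420,180,250))&(Z>.033)&(Z<.045),'panrim',0)
rect(box((425,520,190,280))&(Z>.05)&(Z<.064),'baskrim',0)
g=(hsv[...,0]>45)&(hsv[...,0]<85)&(hsv[...,1]>90)&box((185,265,205,265))
rect(g,'rest',0)
P=C[g]; A=np.c_[P[:,:2],np.ones(len(P))]
for _ in range(5):
    c=np.linalg.lstsq(A,P[:,2],rcond=None)[0]; k=abs(A@c-P[:,2])<.006; A,P=A[k],P[k]
print('slope',c.round(3),np.degrees(np.arctan(np.hypot(*c[:2]))),np.degrees(np.arctan2(-c[1],-c[0])),len(P))
h=(hsv[...,2]<45)&box((200,230,238,285)); rect(h,'handle',0)
Ph=C[h]; m=Ph.mean(0); w=np.linalg.svd(Ph-m)[2][0]; print(m,w)
b=(hsv[...,0]>105)&(hsv[...,0]<130)&(hsv[...,1]>150)&box((305,410,190,240))
n,l,st,ce=cv2.connectedComponentsWithStats(b.astype(np.uint8))
for i in range(1,n):
    if st[i,4]>20: print('ball',ce[i],st[i,4],onplane('top',[ce[i]],.024).round(3))
b=(hsv[...,0]<18)&(hsv[...,1]>70)&box((305,410,190,240))
n,l,st,ce=cv2.connectedComponentsWithStats(b.astype(np.uint8))
for i in range(1,n):
    if st[i,4]>3: print('chip',ce[i],st[i,4],onplane('top',[ce[i]],.015).round(3))
s=read_state(); print(R.from_rotvec(s['tcp_rot']).as_matrix().round(3))
cr=p[180:290,180:520]; save('crop.png',cv2.resize(cr,None,fx=2.3,fy=2.3,interpolation=cv2.INTER_CUBIC))
E
```

```text
bench 0.0012418804346155943
panrim 880 [ 0.5223 -0.0232] [0.1322 0.2737] 4.96 z [0.0349 0.0413 0.0445]
baskrim 527 [ 0.4663 -0.3398] [0.1632 0.1922] 76.06 z [0.0559 0.06   0.0631]
rest 991 [0.4591 0.2688] [0.3329 0.1234] 89.7 z [0.0112 0.0389 0.0835]
slope [-0.636 -0.157  0.4  ] 33.23402631654276 13.863529783588653 167
handle 256 [0.4045 0.3641] [0.0422 0.078 ] 89.76 z [0.1639 0.2063 0.2354]
[0.40483408 0.34965196 0.20320578] [-0.63595546 -0.00506832  0.77170912]
ball [335.032 206.568] 125 [[0.547 0.045 0.024]]
ball [321.00806452 208.75      ] 124 [[0.54  0.086 0.024]]
ball [322.88  229.328] 125 [[0.481 0.081 0.024]]
chip [349.6 206.6] 15 [[0.547 0.002 0.015]]
chip [343.3125 216.125 ] 16 [[0.519 0.021 0.015]]
chip [328.         218.76470588] 17 [[0.512 0.066 0.015]]
chip [351.5        226.28571429] 14 [[ 0.489 -0.003  0.015]]
chip [336.75  227.375] 16 [[0.486 0.04  0.015]]
[[-0.001 -0.936  0.353]
 [-0.002  0.353  0.936]
 [-1.     0.    -0.002]]
```

View pics/crop.png

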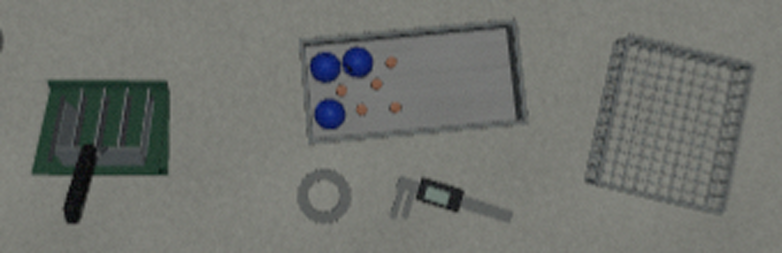

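```bash
python3 - <<'E'
from h import *
z=np.load('top0.npz');p,d=z['p'],z['d'];C=cloud('top',d)
hsv=cv2.cvtColor(p,cv2.COLOR_RGB2HSV)
g=((hsv[...,0]>45)&(hsv[...,0]<85)&(hsv[...,1]>90)).astype(np.uint8); g[:205]=0;g[265:]=0;g[:,:188]=0;g[:,262:]=0
n,l,st,ce=cv2.connectedComponentsWithStats(g)
g=np.isin(l,[i for i in range(1,n) if st[i,4]>10]); 
pts=np.argwhere(g)[:,::-1].astype(np.float32); hull=cv2.convexHull(pts)
for e in np.arange(.01,.1,.005):
    q=cv2.approxPolyDP(hull,e*cv2.arcLength(hull,True),True)
    if len(q)==4: break
q=q[:,0]; print(q)
W=np.array([onplane('top',[a],.083 if a[1]>235 else .025)[0] for a in q]); print(W.round(4))
hi=W[W[:,2]>.05]; lo=W[W[:,2]<.05]
for a,nm in((hi,'hi'),(lo,'lo')): 
    a=a[np.argsort(-a[:,1])]; e=a[0]-a[1]; print(nm,a.mean(0).round(4),np.linalg.norm(e),'yaw',np.degrees(np.arctan2(-e[0],e[1])))
v=lo.mean(0)-hi.mean(0); print('len',np.hypot(*v[:2]),'(111)','yaw',np.degrees(np.arctan2(v[1],v[0])))
# handle axis: mask column centre per row
h=(hsv[...,2]<45); h[:238]=0;h[285:]=0;h[:,:200]=0;h[:,232:]=0
for r in range(238,285,3):
    k=np.flatnonzero(h[r]); 
    if len(k): print(r,k.min(),k.max(),C[r,int(k.mean())].round(3))
E
```

```text
[[251. 255.]
 [194. 254.]
 [201. 216.]
 [251. 216.]]
[[0.41   0.279  0.083 ]
 [0.4137 0.4344 0.083 ]
 [0.5211 0.433  0.025 ]
 [0.5203 0.2887 0.025 ]]
hi [0.4119 0.3567 0.083 ] 0.1554402008252576 yaw -1.3610368757671196
lo [0.5207 0.3608 0.025 ] 0.14425335059619857 yaw -0.3008431870677029
len 0.10892272348807852 (111) yaw 2.193630102228443
244 215 221 [0.441 0.35  0.165]
247 215 221 [0.433 0.348 0.175]
250 214 221 [0.426 0.349 0.183]
253 212 220 [0.419 0.349 0.192]
256 212 219 [0.412 0.349 0.201]
259 211 218 [0.405 0.349 0.21 ]
262 210 217 [0.398 0.35  0.216]
265 209 216 [0.391 0.35  0.227]
268 208 215 [0.385 0.351 0.231]
271 208 214 [0.378 0.35  0.235]
274 209 214 [0.37  0.351 0.23 ]
```

```bash
cat > k.py <<'E'
from h import *
from scipy.optimize import least_squares
E0=np.array([[0,0,-1],[0,1,0],[1,0,0]]).astype(float)  # tool axes in flange-local columns: x->z, y->y, z->-x
def Rfk(q): return (R.from_euler('ZYZYZ',[q[0],q[1]+q[2],q[3],q[4],q[5]])).as_matrix()@E0
def tool(yaw,pitch,beta=10):
    "scoop yaw, pitch nose-down deg -> tool R (tool y=+x_s, tool z=-y_s, x leaned beta)"
    S=R.from_euler('ZY',[yaw,pitch],degrees=True)
    b=np.radians(beta); x=np.array([np.sin(b),0,-np.cos(b)]); z=np.array([0,-1.,0]); y=np.cross(z,x)
    return S.as_matrix()@np.c_[x,y,z], S.as_matrix()
def wrist(T,pos,phi,Lt=.25):
    w=pos-Lt*T[:,0]; q1=np.arctan2(w[1],w[0])
    M=(R.from_euler('ZY',[q1,phi]).inv()).as_matrix()@T@E0.T
    e=R.from_matrix(M).as_euler('ZYZ')
    return q1,e,w
def plan(pos,T,n=None,s=None):
    "rows from the measured pose to target, offset cm / turn deg"
    s=s or read_state(); p0=np.array(s['tool_pos']); R0=R.from_rotvec(s['tcp_rot']); Rt=R.from_matrix(T)
    rv=(R0.inv()*Rt).as_rotvec(degrees=True); dist=np.linalg.norm(pos-p0)
    need=max(dist/.040,np.abs(rv).max()/7.0, np.linalg.norm(rv)/7.1); n=n or int(np.ceil(need/5)*5)
    st=rv/n; cur=R0; dp=(pos-p0)/n
    print('rows',n,'dist',dist.round(4),'turn',rv.round(1))
    for k in range(0,n,5):
        off=[]
        for j in range(5):
            off.append((cur.inv().apply(dp)*100).round(2).tolist()); cur=cur*R.from_rotvec(st,degrees=True)
        print('offset',off,'rot',[st.round(2).tolist()]*5)
def grip_tcp(blade,yaw,pitch,beta=10):
    T,S=tool(yaw,pitch,beta); return blade+S@np.array([-.135,0,.083])+.019*T[:,0],T
E
python3 - <<'E'
from k import *
s=read_state(); print(np.abs(Rfk(s['q'])-R.from_rotvec(s['tcp_rot']).as_matrix()).max())
for nm,bl,yaw,pt in (('rest',[.466,.35,.045],0,35),('pan',[.53,-.09,.004],95,0),('pan2',[.52,.04,.02],95,-20),('bask',[.45,-.40,.11],76,45),('bask95',[.46,-.42,.11],95,45)):
  for beta in (0,10,20):
    P,T=grip_tcp(np.array(bl),yaw,pt,beta)
    for phi in (1.6,2.0):
        q1,e,w=wrist(T,P,phi); print(nm,beta,P.round(3),phi,'w',w.round(2),round(q1,2),e.round(2))
E
```

```text
Traceback (most recent call last):
  File "k.py", line 4, in Rfk
    def Rfk(q): return (R.from_euler('ZYZYZ',[q[0],q[1]+q[2],q[3],q[4],q[5]])).as_matrix()@E0
                        ~~~~~~~~~~~~^^^^^^^^^^^^^^^^^^^^^^^^^^^^^^^^^^^^^^^^^
  File "scipy/spatial/transform/_rotation.pyx", line 1413, in scipy.spatial.transform._rotation.Rotation.from_euler
ValueError: Expected axis specification to be a non-empty string of upto 3 characters, got ZYZYZ
```

```bash
sed -i "s/^def Rfk.*/def Rfk(q): return (R.from_euler('ZYZ',[q[0],q[1]+q[2],q[3]])*R.from_euler('YZ',q[4:6])).as_matrix()@E0/" k.py
python3 - <<'E'
from k import *
s=read_state(); print(np.abs(Rfk(s['q'])-R.from_rotvec(s['tcp_rot']).as_matrix()).max())
for nm,bl,yaw,pt in (('rest',[.466,.35,.045],0,35),('pan',[.53,-.09,.004],95,0),('pan2',[.52,.04,.02],95,-20),('bask',[.45,-.40,.11],76,45),('bask95',[.46,-.42,.11],95,45)):
  for beta in (0,10,20):
    P,T=grip_tcp(np.array(bl),yaw,pt,beta)
    for phi in (1.6,2.0):
        q1,e,w=wrist(T,P,phi); print(nm,beta,P.round(3),phi,'w',w.round(2),round(q1,2),e.round(2))
E
```

```text
4.382345181186409e-16
rest 0 [0.392 0.35  0.175] 1.6 w [0.54 0.35 0.38] 0.58 [0.36 2.04 2.23]
rest 0 [0.392 0.35  0.175] 2.0 w [0.54 0.35 0.38] 0.58 [0.32 1.67 2.09]
rest 10 [0.395 0.35  0.173] 1.6 w [0.5  0.35 0.4 ] 0.61 [0.26 1.9  2.22]
rest 10 [0.395 0.35  0.173] 2.0 w [0.5  0.35 0.4 ] 0.61 [0.25 1.51 2.12]
rest 20 [0.398 0.35  0.172] 1.6 w [0.46 0.35 0.41] 0.65 [0.16 1.75 2.23]
rest 20 [0.398 0.35  0.172] 2.0 w [0.46 0.35 0.41] 0.65 [0.16 1.35 2.17]
pan 0 [ 0.542 -0.224  0.068] 1.6 w [ 0.54 -0.22  0.32] -0.39 [ 0.    1.54 -0.48]
pan 0 [ 0.542 -0.224  0.068] 2.0 w [ 0.54 -0.22  0.32] -0.39 [ 0.    1.14 -0.48]
pan 10 [ 0.541 -0.221  0.068] 1.6 w [ 0.55 -0.26  0.31] -0.45 [ 0.15  1.63 -0.54]
pan 10 [ 0.541 -0.221  0.068] 2.0 w [ 0.55 -0.26  0.31] -0.45 [ 0.16  1.24 -0.6 ]
pan 20 [ 0.541 -0.218  0.069] 1.6 w [ 0.55 -0.3   0.3 ] -0.5 [ 0.29  1.73 -0.57]
pan 20 [ 0.541 -0.218  0.069] 2.0 w [ 0.55 -0.3   0.3 ] -0.5 [ 0.3   1.35 -0.69]
pan2 0 [ 0.533 -0.108  0.034] 1.6 w [ 0.54 -0.19  0.27] -0.34 [ 0.32  1.69 -0.42]
pan2 0 [ 0.533 -0.108  0.034] 2.0 w [ 0.54 -0.19  0.27] -0.34 [ 0.33  1.
[... 643 characters left out ...]
 -0.58 [-0.68  1.03 -0.  ]
bask 20 [ 0.439 -0.443  0.247] 1.6 w [ 0.46 -0.34  0.47] -0.63 [-0.41  1.38 -0.34]
bask 20 [ 0.439 -0.443  0.247] 2.0 w [ 0.46 -0.34  0.47] -0.63 [-0.48  1.02 -0.16]
bask95 0 [ 0.464 -0.47   0.251] 1.6 w [ 0.45 -0.29  0.43] -0.58 [-0.68  1.1  -0.49]
bask95 0 [ 0.464 -0.47   0.251] 2.0 w [ 0.45 -0.29  0.43] -0.58 [-0.88  0.81 -0.14]
bask95 10 [ 0.464 -0.467  0.249] 1.6 w [ 0.45 -0.32  0.45] -0.62 [-0.49  1.16 -0.6 ]
bask95 10 [ 0.464 -0.467  0.249] 2.0 w [ 0.45 -0.32  0.45] -0.62 [-0.64  0.82 -0.34]
bask95 20 [ 0.464 -0.465  0.247] 1.6 w [ 0.45 -0.36  0.47] -0.67 [-0.33  1.25 -0.7 ]
bask95 20 [ 0.464 -0.465  0.247] 2.0 w [ 0.45 -0.36  0.47] -0.67 [-0.41  0.88 -0.53]
```

```bash
python3 - <<'E'
from k import *
P,T=grip_tcp(np.array([.466,.35,.045]),0,35); print(P,T.round(3))
plan(P-.12*T[:,0],T)
E
```

```text
[0.39499157 0.35       0.17320259] [[-0.423  0.906  0.   ]
 [ 0.     0.    -1.   ]
 [-0.906 -0.423  0.   ]]
rows 25 dist 0.3532 turn [155.9  34.5  -6.1]
offset [[-0.21, -1.17, -0.76], [-0.18, -1.25, -0.63], [-0.17, -1.31, -0.5], [-0.15, -1.36, -0.35], [-0.14, -1.39, -0.21]] rot [[6.24, 1.38, -0.25], [6.24, 1.38, -0.25], [6.24, 1.38, -0.25], [6.24, 1.38, -0.25], [6.24, 1.38, -0.25]]
offset [[-0.13, -1.41, -0.06], [-0.12, -1.4, 0.09], [-0.12, -1.39, 0.24], [-0.12, -1.35, 0.39], [-0.13, -1.3, 0.53]] rot [[6.24, 1.38, -0.25], [6.24, 1.38, -0.25], [6.24, 1.38, -0.25], [6.24, 1.38, -0.25], [6.24, 1.38, -0.25]]
offset [[-0.14, -1.24, 0.66], [-0.15, -1.16, 0.79], [-0.16, -1.07, 0.91], [-0.18, -0.96, 1.02], [-0.2, -0.85, 1.11]] rot [[6.24, 1.38, -0.25], [6.24, 1.38, -0.25], [6.24, 1.38, -0.25], [6.24, 1.38, -0.25], [6.24, 1.38, -0.25]]
offset [[-0.23, -0.73, 1.19], [-0.26, -0.59, 1.26], [-0.28, -0.45, 1.31], [-0.31, -0.31, 1.34], [-0.35, -0.17, 1.36]] rot [[6.24, 1.38, -0.25], [6.24, 1.38, -0.25], [6.24, 1.38, -0.25], [6.24, 1.38, -0.25], [6.24, 1.38, -0.25]]
offset [[-0.38, -0.02, 1.36], [-0.41, 0.13, 1.35], [-0.44, 0.27, 1.31], [-0.48, 0.41, 1.27], [-0.51, 0.54, 1.2]] rot [[6.24, 1.38, -0.25], [6.24, 1.38, -0.25], [6.24, 1.38, -0.25], [6.24, 1.38, -0.25], [6.24, 1.38, -0.25]]
```

Request:
carry_out:
  offset:
    - [-0.2,-1.2,-0.8]
    - [-0.2,-1.3,-0.6]
    - [-0.2,-1.3,-0.5]
    - [-0.2,-1.4,-0.4]
    - [-0.1,-1.4,-0.2]
  delta_rot:
    - [6.2,1.4,-0.25]
    - [6.2,1.4,-0.25]
    - [6.2,1.4,-0.25]
    - [6.2,1.4,-0.25]
    - [6.2,1.4,-0.25]

```text
time: 0.52
tool_pos: [0.2806, 0.5737, 0.2419]
tcp_rot: [-0.596, 1.596, 0.454]
wrist_force: [0.6, -0.3, -0.7]
width: 1.003
```

Request:
carry_out:
  offset:
    - [-0.1,-1.4,-0.1]
    - [-0.1,-1.4,0.1]
    - [-0.1,-1.4,0.2]
    - [-0.1,-1.35,0.4]
    - [-0.1,-1.3,0.5]
  delta_rot:
    - [6.2,1.4,-0.25]
    - [6.2,1.4,-0.25]
    - [6.2,1.4,-0.25]
    - [6.2,1.4,-0.25]
    - [6.2,1.4,-0.25]

```text
time: 0.93
tool_pos: [0.3216, 0.5172, 0.251]
tcp_rot: [-0.229, 1.734, -0.041]
wrist_force: [0.0, -0.5, 0.1]
width: 1.002
```

Request:
carry_out:
  offset:
    - [-0.15,-1.25,0.65]
    - [-0.15,-1.15,0.8]
    - [-0.15,-1.1,0.9]
    - [-0.2,-1.0,1.0]
    - [-0.2,-0.85,1.1]
  delta_rot:
    - [6.2,1.4,-0.25]
    - [6.2,1.4,-0.25]
    - [6.2,1.4,-0.25]
    - [6.2,1.4,-0.25]
    - [6.2,1.4,-0.25]

```text
time: 1.35
tool_pos: [0.3632, 0.4607, 0.2617]
tcp_rot: [0.157, 1.773, -0.542]
wrist_force: [0.1, -0.5, -0.9]
width: 0.999
```

Request:
carry_out:
  offset:
    - [-0.2,-0.7,1.2]
    - [-0.25,-0.6,1.25]
    - [-0.3,-0.45,1.3]
    - [-0.3,-0.3,1.35]
    - [-0.35,-0.2,1.35]
  delta_rot:
    - [6.2,1.4,-0.25]
    - [6.2,1.4,-0.25]
    - [6.2,1.4,-0.25]
    - [6.2,1.4,-0.25]
    - [6.2,1.4,-0.25]

```text
time: 1.77
tool_pos: [0.4052, 0.405, 0.2714]
tcp_rot: [0.555, 1.71, -1.039]
wrist_force: [-0.3, -0.6, -0.2]
width: 0.999
```

Request:
carry_out:
  offset:
    - [-0.4,0,1.35]
    - [-0.4,0.1,1.35]
    - [-0.45,0.3,1.3]
    - [-0.5,0.4,1.25]
    - [-0.5,0.55,1.2]
  delta_rot:
    - [6.3,1.4,-0.2]
    - [6.3,1.4,-0.2]
    - [6.3,1.4,-0.2]
    - [6.3,1.4,-0.2]
    - [6.3,1.4,-0.2]

```text
time: 2.18
tool_pos: [0.4475, 0.3496, 0.2818]
tcp_rot: [0.968, 1.526, -1.525]
wrist_force: [0.9, -0.7, -0.6]
width: 1.0
```

```bash
python3 - <<'E'
from k import *
s,p,d=cam('wrist'); save('w1.png',p); np.savez('w1.npz',p=p,d=d,pos=s['tool_pos'],rot=s['tcp_rot'])
P,T=grip_tcp(np.array([.466,.35,.045]),0,35)
print(s['time'],s['tool_pos'],s['q'].round(2)); plan(P-.12*T[:,0],T,5,s)
E
```

```text
2.1833 [0.44748195 0.34960997 0.28175468] [0.49 0.28 1.55 0.21 1.7  2.05]
rows 5 dist 0.0018 turn [-0.  -0.   0.2]
offset [[0.01, -0.03, -0.01], [0.01, -0.03, -0.01], [0.01, -0.03, -0.01], [0.01, -0.03, -0.01], [0.01, -0.03, -0.01]] rot [[-0.0, -0.01, 0.04], [-0.0, -0.01, 0.04], [-0.0, -0.01, 0.04], [-0.0, -0.01, 0.04], [-0.0, -0.01, 0.04]]
```

View pics/w1.png

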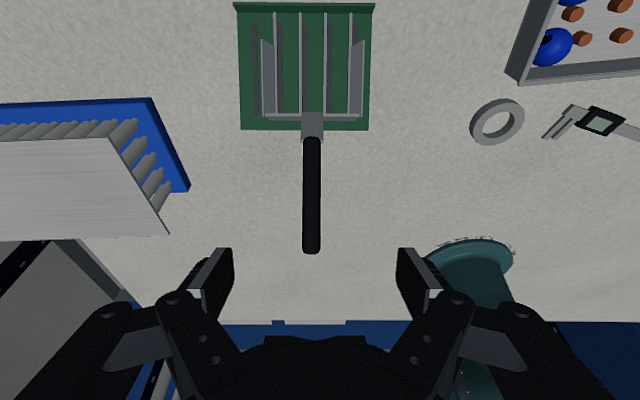

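```bash
python3 - <<'E'
from k import *
z=np.load('w1.npz');p,d=z['p'],z['d'];s=dict(tool_pos=z['pos'],tcp_rot=z['rot']);C=cloud('wrist',d,s)
g=cv2.cvtColor(p,cv2.COLOR_RGB2GRAY)
m=np.zeros_like(g,bool); m[136:256,295:330]=g[136:256,295:330]<50; m&=(d>0)&(C[...,2]>.12)
P=C[m]
for r in range(140,256,12):
    k=np.flatnonzero(m[r]); c=int(k.mean()); print(r,k.min(),k.max(),C[r,k[0]+3:k[-1]-2].mean(0).round(4))
hsv=cv2.cvtColor(p,cv2.COLOR_RGB2HSV)
q=((hsv[...,0]>45)&(hsv[...,0]<85)&(hsv[...,1]>90)); q[:,:225]=0;q[:,385:]=0;q[140:]=0
G=C[q&(d>0)]; A=np.c_[G[:,:2],np.ones(len(G))]; 
for _ in range(6):
    c=np.linalg.lstsq(A,G[:,2],rcond=None)[0]; k=abs(A@c-G[:,2])<.004; A,G=A[k],G[k]
print('slope',c.round(3),np.degrees(np.arctan(np.hypot(*c[:2]))),'dir',np.degrees(np.arctan2(-c[1],-c[0])),len(G), 'x at z=.0475 (mid)',(.0475-c[2]-c[1]*.355)/c[0])
print(onplane('wrist',[[241,129],[368,129]],.083,s).round(4), onplane('wrist',[[235,5],[374,5]],.025,s).round(4))
# rods on slope: tips and roots of the four
print(onplane('wrist',[[312,118]],.09,s))
E
```

```text
140 304 319 [0.4474 0.3522 0.1633]
152 303 320 [0.4405 0.3522 0.1719]
164 303 320 [0.4334 0.3522 0.1799]
176 303 320 [0.4265 0.3522 0.188 ]
188 303 320 [0.4197 0.3521 0.1962]
200 303 319 [0.4129 0.3526 0.2042]
212 302 319 [0.4063 0.353  0.2121]
224 302 319 [0.3996 0.353  0.2198]
236 302 319 [0.3931 0.353  0.2277]
248 302 319 [0.3866 0.3529 0.2353]
slope [-0.69   0.004  0.369] 34.59627535162751 dir -0.29836238337333054 7640 x at z=.0475 (mid) 0.46793439893300304
[[0.4133 0.4361 0.083 ]
 [0.4132 0.2865 0.083 ]] [[0.5257 0.4331 0.025 ]
 [0.5257 0.2869 0.025 ]]
[[0.43089617 0.35231985 0.09      ]]
```

Request:
carry_out:
  offset:
    - [2.5,0,-0.1]
    - [2.5,0,-0.1]
    - [2.5,0,-0.1]
    - [2.5,0.05,0]
    - [1.8,0.05,0]
  delta_rot:
    - [0,0,0]
    - [0,0,0]
    - [0,0,0]
    - [0,0,0]
    - [0,0,0]

```text
time: 2.65
tool_pos: [0.396, 0.3527, 0.1726]
tcp_rot: [0.962, 1.529, -1.521]
wrist_force: [-0.4, -0.3, 0.3]
width: 0.999
```

Request:
carry_out:
  offset:
    - [0,0,0]
    - [0,0,0]
    - [0,0,0]
    - [0,0,0]
    - [0,0,0]
  delta_rot:
    - [0,0,0]
    - [0,0,0]
    - [0,0,0]
    - [0,0,0]
    - [0,0,0]
  fingers: -1
  newtons: 120

```text
time: 3.07
tool_pos: [0.3994, 0.3539, 0.1766]
tcp_rot: [0.968, 1.528, -1.517]
wrist_force: [-0.1, -0.8, 0.0]
width: 0.3
```

Request:
carry_out:
  offset:
    - [0,0,0]
    - [0,0,0]
    - [0,0,0]
    - [0,0,0]
    - [0,0,0]
  delta_rot:
    - [0,0,0]
    - [0,0,0]
    - [0,0,0]
    - [0,0,0]
    - [0,0,0]

```text
time: 3.48
tool_pos: [0.3989, 0.3536, 0.1764]
tcp_rot: [0.967, 1.527, -1.517]
wrist_force: [0.2, -1.2, 6.0]
width: 0.169
```

```bash
python3 - <<'E'
from k import *
s=read_state(); print(s); np.savez('grasp.npz',pos=s['tool_pos'],rot=s['tcp_rot'])
E
```

```text
{'time': 3.4833, 'q': array([0.53605439, 0.28257203, 1.74704329, 0.21902984, 1.4949612 ,
       2.0417818 ]), 'joint_vel': array([ 0.00068721, -0.00198598,  0.00273256, -0.00071614, -0.00059576,
        0.00246475]), 'joint_torque': array([  0.9323011 , -44.96456265, -29.96823728,   1.2576288 ,
         1.60927948,  -0.09645649]), 'tool_pos': array([0.3988904 , 0.35355783, 0.17639158]), 'tcp_rot': array([ 0.96726231,  1.52744785, -1.51740379]), 'wrist_force': array([ 0.15094868, -1.22354914,  6.01842937]), 'torque': array([-0.20616831, -0.2380705 , -0.0284491 ]), 'width': 0.16866102350104548}
```

```bash
cat >> k.py <<'E'
class Hold:
    "scoop pose relative to the tool"
    def __init__(s,blade,S,pos,T): s.S=T.T@S; s.b=T.T@(blade-pos)
    def tcp(s,blade,yaw,pitch,roll=0):
        S=R.from_euler('ZYX',[yaw,pitch,roll],degrees=True).as_matrix(); T=S@s.S.T; return blade-T@s.b,T
    def now(s,st):
        T=R.from_rotvec(st['tcp_rot']).as_matrix(); e=R.from_matrix(T@s.S).as_euler('ZYX',degrees=True); return st['tool_pos']+T@s.b,e
def hold():
    z=np.load('grasp.npz'); return Hold(np.array([.469,.3525,.045]),R.from_euler('ZY',[-.5,35],degrees=True).as_matrix(),z['pos'],R.from_rotvec(z['rot']).as_matrix())
def panxy(x,y,z,c=(.522,-.023),yaw=4.96):
    a=np.radians(yaw); return np.array([c[0]+x*np.cos(a)-y*np.sin(a),c[1]+x*np.sin(a)+y*np.cos(a),z])
E
python3 - <<'E'
from k import *
H=hold(); s=read_state(); print(H.now(s),H.b)
P,T=H.tcp(np.array([.475,.3525,.145]),-.5,35); plan(P,T,5,s)
s2=dict(tool_pos=P,tcp_rot=R.from_matrix(T).as_rotvec())
Q,T2=H.tcp(panxy(0,-.062,.14),94.96,0); print(Q); plan(Q,T2,None,s2)
E
```

```text
(array([0.469 , 0.3525, 0.045 ]), array([-5.00000000e-01,  3.50000000e+01, -1.73936584e-15])) [0.08941904 0.11908409 0.00185429]
rows 5 dist 0.1002 turn [0. 0. 0.]
offset [[-1.86, -0.74, -0.01], [-1.86, -0.74, -0.01], [-1.86, -0.74, -0.01], [-1.86, -0.74, -0.01], [-1.86, -0.74, -0.01]] rot [[0.0, 0.0, 0.0], [0.0, 0.0, 0.0], [0.0, 0.0, 0.0], [0.0, 0.0, 0.0], [0.0, 0.0, 0.0]]
[ 0.53839806 -0.21710801  0.2074127 ]
rows 15 dist 0.5901 turn [-95.7 -13.   26.5]
offset [[0.04, 0.98, 3.81], [0.12, 0.55, 3.89], [0.19, 0.1, 3.93], [0.24, -0.34, 3.91], [0.29, -0.78, 3.85]] rot [[-6.38, -0.87, 1.77], [-6.38, -0.87, 1.77], [-6.38, -0.87, 1.77], [-6.38, -0.87, 1.77], [-6.38, -0.87, 1.77]]
offset [[0.31, -1.21, 3.73], [0.32, -1.63, 3.57], [0.32, -2.02, 3.36], [0.3, -2.39, 3.11], [0.27, -2.73, 2.82]] rot [[-6.38, -0.87, 1.77], [-6.38, -0.87, 1.77], [-6.38, -0.87, 1.77], [-6.38, -0.87, 1.77], [-6.38, -0.87, 1.77]]
offset [[0.22, -3.04, 2.49], [0.15, -3.3, 2.14], [0.08, -3.52, 1.75], [-0.01, -3.7, 1.35], [-0.11, -3.82, 0.93]] rot [[-6.38, -0.87, 1.77], [-6.38, -0.87, 1.77], [-6.38, -0.87, 1.77], [-6.38, -0.87, 1.77], [-6.38, -0.87, 1.77]]
```

Request:
carry_out:
  offset:
    - [-1.2,-0.5,0]
    - [-1.9,-0.75,0]
    - [-2.2,-0.85,0]
    - [-2.2,-0.85,0]
    - [-1.8,-0.75,0]
  delta_rot:
    - [0,0,0]
    - [0,0,0]
    - [0,0,0]
    - [0,0,0]
    - [0,0,0]

```text
time: 3.9
tool_pos: [0.404, 0.3532, 0.2767]
tcp_rot: [0.966, 1.528, -1.519]
wrist_force: [0.2, 0.0, -1.5]
width: 0.165
```

Request:
carry_out:
  offset:
    - [0.05,1.0,3.8]
    - [0.1,0.55,3.9]
    - [0.2,0.1,3.95]
    - [0.25,-0.35,3.9]
    - [0.3,-0.8,3.85]
  delta_rot:
    - [-6.4,-0.85,1.75]
    - [-6.4,-0.85,1.75]
    - [-6.4,-0.85,1.75]
    - [-6.4,-0.85,1.75]
    - [-6.4,-0.85,1.75]

```text
time: 4.32
tool_pos: [0.4482, 0.1613, 0.2517]
tcp_rot: [0.664, 1.656, -0.924]
wrist_force: [0.4, 1.1, -1.7]
width: 0.167
```

Request:
carry_out:
  offset:
    - [0.3,-1.2,3.7]
    - [0.3,-1.6,3.6]
    - [0.3,-2.0,3.4]
    - [0.3,-2.4,3.1]
    - [0.25,-2.7,2.8]
  delta_rot:
    - [-6.4,-0.85,1.75]
    - [-6.4,-0.85,1.75]
    - [-6.4,-0.85,1.75]
    - [-6.4,-0.85,1.75]
    - [-6.4,-0.85,1.75]

```text
time: 4.73
tool_pos: [0.4921, -0.0232, 0.2298]
tcp_rot: [0.369, 1.668, -0.358]
wrist_force: [0.9, -0.6, -1.7]
width: 0.172
```

Request:
carry_out:
  offset:
    - [0.2,-3.0,2.5]
    - [0.15,-3.3,2.1]
    - [0.1,-3.5,1.75]
    - [0,-3.7,1.35]
    - [-0.1,-3.8,0.95]
  delta_rot:
    - [-6.4,-0.85,1.75]
    - [-6.4,-0.85,1.75]
    - [-6.4,-0.85,1.75]
    - [-6.4,-0.85,1.75]
    - [-6.3,-0.85,1.75]

```text
time: 5.15
tool_pos: [0.5285, -0.1996, 0.2095]
tcp_rot: [0.086, 1.59, 0.168]
wrist_force: [1.8, 0.5, -1.3]
width: 0.166
```

Request:
carry_out:
  offset:
    - [0,0,0]
    - [0,0,0]
    - [0,0,0]
    - [0,0,0]
    - [0,0,0]
  delta_rot:
    - [0,0,0]
    - [0,0,0]
    - [0,0,0]
    - [0,0,0]
    - [0,0,0]

```text
time: 5.57
tool_pos: [0.5289, -0.1968, 0.2095]
tcp_rot: [0.088, 1.591, 0.164]
wrist_force: [-0.0, -0.6, -1.5]
width: 0.165
```

```bash
python3 - <<'E'
from k import *
H=hold()
s,p,d=cam('wrist'); save('w2.png',p); np.savez('w2.npz',p=p,d=d,pos=s['tool_pos'],rot=s['tcp_rot'])
print(s['time'],s['tool_pos'],s['q'].round(2),s['width'],H.now(s),panxy(0,-.062,.14))
E
```

```text
5.5667 [ 0.5288785  -0.19675808  0.20950897] [-0.48  0.13  1.81  0.13  1.3  -0.57] 0.1649506389536406 (array([ 0.5227161 , -0.06509079,  0.14018384]), array([92.11809443,  0.83291485,  1.4770622 ])) [ 0.52736054 -0.08476783  0.14      ]
```

View pics/w2.png

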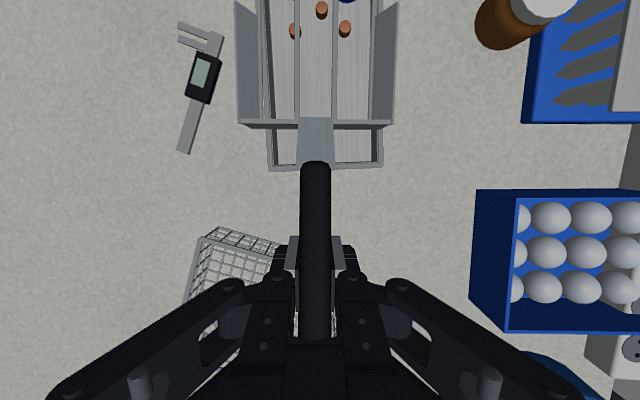

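```bash
cat > m.py <<'E'
from k import *
def scoopfit(f,H):
    z=np.load(f);d=z['d'];s=dict(tool_pos=z['pos'],tcp_rot=z['rot']);C=cloud('wrist',d,s)
    T=R.from_rotvec(s['tcp_rot']).as_matrix(); S=T@H.S; b=s['tool_pos']+T@H.b
    Q=((C-b)@S); ok=(d>0)
    bp=ok&(abs(Q[...,0]+.058)<.008)&(abs(Q[...,1])<.055)&(abs(Q[...,2]-.035)<.01)
    q=Q[bp]; print('plate top x,z',np.median(q[:,0]).round(4),np.percentile(q[:,2],[50,90]).round(4),'y',np.percentile(q[:,1],[1,99]).round(4))
    A=np.polyfit(q[:,1],q[:,0],1); B=np.polyfit(q[:,1],q[:,2],1); print('yaw err',np.degrees(-np.arctan(A[0])),'roll err',np.degrees(np.arctan(B[0])))
    rd=ok&(Q[...,0]>-.05)&(Q[...,0]<.065)&(abs(Q[...,1])<.05)&(abs(Q[...,2]-.002)<.012)
    q=Q[rd]; print('rods n',len(q),'xmax',q[:,0].max() if len(q) else 0)
    for y in (-.042,-.014,.014,.042):
        k=q[abs(q[:,1]-y)<.009]
        if len(k)>20: print('rod',y,len(k),'y',np.median(k[:,1]).round(4),'z fit (slope deg, z0)',np.degrees(np.polyfit(k[:,0],k[:,2],1)[0]).round(2),np.median(k[:,2]).round(4),'yaw',np.degrees(np.polyfit(k[:,0],k[:,1],1)[0]).round(2),k[:,0].min().round(3),k[:,0].max().round(3))
    return C,ok
def panfit(C,ok):
    m=ok&(abs(C[...,2]-.040)<.006); P=C[m]
    L=(P-panxy(0,0,0)); a=np.radians(4.96); x=L[:,0]*np.cos(a)+L[:,1]*np.sin(a); y=-L[:,0]*np.sin(a)+L[:,1]*np.cos(a)
    for nm,k in (('x+',(abs(x-.061)<.008)&(abs(y)<.13)),('x-',(abs(x+.061)<.008)&(abs(y)<.13)),('y-',(abs(y+.132)<.01)&(abs(x)<.055)),('y+',(abs(y-.132)<.01)&(abs(x)<.055))):
        if k.sum()>20:
            u,v=(y,x) if nm[0]=='x' else (x,y); f=np.polyfit(u[k],v[k],1); print(nm,k.sum(),'mid',np.median(v[k]).round(4),'slope deg',np.degrees(f[0]).round(2),'z',np.median(P[k,2]).round(4),u[k].min().round(3),u[k].max().round(3))
E
python3 - <<'E'
from m import *
C,ok=scoopfit('w2.npz',hold()); panfit(C,ok)
z=np.load('top0.npz'); C=cloud('top',z['d']); print('top'); panfit(C,z['d']>0)
E
```

```text
plate top x,z -0.058 [0.0356 0.0426] y [-0.0476  0.0483]
yaw err 0.3677597260778805 roll err -0.7185324701865424
rods n 4312 xmax 0.03239908218088075
rod -0.042 1511 y -0.0433 z fit (slope deg, z0) -1.31 0.007 yaw 1.18 -0.05 0.032
rod -0.014 630 y -0.0134 z fit (slope deg, z0) -0.13 0.0039 yaw 0.45 -0.05 0.032
rod 0.014 652 y 0.0141 z fit (slope deg, z0) -0.28 0.0038 yaw 0.59 -0.049 0.032
rod 0.042 1519 y 0.0442 z fit (slope deg, z0) -1.24 0.0069 yaw -0.4 -0.05 0.032
x+ 319 mid 0.0637 slope deg 0.11 z 0.0432 -0.13 0.036
x- 994 mid -0.0586 slope deg 0.55 z 0.0428 -0.13 0.043
y- 361 mid -0.1334 slope deg 0.1 z 0.0432 -0.055 0.055
top
x+ 213 mid 0.0619 slope deg -0.02 z 0.0424 -0.13 0.13
x- 195 mid -0.0621 slope deg -0.14 z 0.0427 -0.13 0.127
y- 99 mid -0.1322 slope deg 0.03 z 0.0418 -0.054 0.054
y+ 89 mid 0.1328 slope deg 0.21 z 0.043 -0.055 0.054
```

```bash
sed -i "s/\[-.5,35\]/[0,35]/; s/c=(.522,-.023)/c=(.5232,-.023)/" k.py
cat > go.py <<'E'
import sys; from k import *
# go.py panx pany z yaw pitch [n]
a=[float(x) for x in sys.argv[1:6]]; n=int(sys.argv[6]) if len(sys.argv)>6 else None
H=hold(); s=read_state(); b,e=H.now(s); print('t',s['time'],'blade',b.round(4),'ypr',e.round(2),'F',s['wrist_force'].round(1))
P,T=H.tcp(panxy(*a[:3]),a[3],a[4]); plan(P,T,n,s)
E
python3 go.py 0 -.062 .065 95 0 10
```

```text
t 5.6167 blade [ 0.5228 -0.0651  0.1402] ypr [92.54  0.83  1.19] F [-0.1  0.3 -1.5]
rows 10 dist 0.0804 turn [-2.6 -0.8  0.8]
offset [[0.73, -0.33, 0.11], [0.73, -0.33, 0.1], [0.73, -0.33, 0.1], [0.73, -0.33, 0.1], [0.72, -0.33, 0.1]] rot [[-0.26, -0.08, 0.08], [-0.26, -0.08, 0.08], [-0.26, -0.08, 0.08], [-0.26, -0.08, 0.08], [-0.26, -0.08, 0.08]]
offset [[0.72, -0.34, 0.09], [0.72, -0.34, 0.09], [0.72, -0.34, 0.09], [0.72, -0.34, 0.09], [0.72, -0.34, 0.08]] rot [[-0.26, -0.08, 0.08], [-0.26, -0.08, 0.08], [-0.26, -0.08, 0.08], [-0.26, -0.08, 0.08], [-0.26, -0.08, 0.08]]
```

Request:
carry_out:
  offset:
    - [0.7,-0.35,0.1]
    - [0.7,-0.35,0.1]
    - [0.75,-0.35,0.1]
    - [0.75,-0.3,0.1]
    - [0.75,-0.3,0.1]
  delta_rot:
    - [-0.25,-0.1,0.1]
    - [-0.25,-0.1,0.1]
    - [-0.25,-0.1,0.1]
    - [-0.25,-0.05,0.05]
    - [-0.3,-0.05,0.05]

```text
time: 6.03
tool_pos: [0.5335, -0.2083, 0.169]
tcp_rot: [0.077, 1.583, 0.186]
wrist_force: [0.2, 0.3, -1.8]
width: 0.167
```

Request:
carry_out:
  offset:
    - [0.7,-0.35,0.1]
    - [0.7,-0.35,0.1]
    - [0.75,-0.35,0.1]
    - [0.75,-0.3,0.05]
    - [0.75,-0.3,0.05]
  delta_rot:
    - [-0.25,-0.1,0.1]
    - [-0.25,-0.1,0.1]
    - [-0.25,-0.1,0.1]
    - [-0.25,-0.05,0.05]
    - [-0.3,-0.05,0.05]

```text
time: 6.45
tool_pos: [0.5384, -0.2184, 0.1308]
tcp_rot: [0.066, 1.572, 0.208]
wrist_force: [0.0, 0.4, -2.3]
width: 0.164
```

Request:
carry_out:
  offset:
    - [0,0,0]
    - [0,0,0]
    - [0,0,0]
    - [0,0,0]
    - [0,0,0]
  delta_rot:
    - [0,0,0]
    - [0,0,0]
    - [0,0,0]
    - [0,0,0]
    - [0,0,0]

```text
time: 6.87
tool_pos: [0.5388, -0.2182, 0.1324]
tcp_rot: [0.065, 1.571, 0.208]
wrist_force: [-0.4, -0.3, -1.9]
width: 0.166
```

```bash
python3 - <<'E'
from m import *
s,p,d=cam('wrist'); np.savez('w3.npz',p=p,d=d,pos=s['tool_pos'],rot=s['tcp_rot']); save('w3.png',p)
C,ok=scoopfit('w3.npz',hold()); panfit(C,ok)
E
python3 go.py 0 -.062 .012 95 1 5
```

```text
plate top x,z -0.058 [0.0356 0.0427] y [-0.0477  0.0485]
yaw err -0.04718935034964629 roll err -0.4605086377494986
rods n 4348 xmax 0.031761047087748434
rod -0.042 1549 y -0.0434 z fit (slope deg, z0) -1.13 0.007 yaw 0.73 -0.05 0.032
rod -0.014 633 y -0.0134 z fit (slope deg, z0) -0.03 0.0038 yaw 0.06 -0.05 0.032
rod 0.014 655 y 0.0141 z fit (slope deg, z0) -0.3 0.0038 yaw 0.18 -0.049 0.032
rod 0.042 1511 y 0.0442 z fit (slope deg, z0) -1.18 0.0069 yaw -0.77 -0.05 0.032
x+ 247 mid 0.0622 slope deg 0.1 z 0.0423 -0.13 -0.015
x- 210 mid -0.0597 slope deg 0.56 z 0.0429 -0.13 -0.015
y- 756 mid -0.1334 slope deg -0.02 z 0.0432 -0.055 0.055
t 6.9167 blade [ 0.5287 -0.0858  0.0648] ypr [ 9.486e+01  4.000e-02 -8.000e-02] F [ 0.7  0.5 -2.3]
rows 5 dist 0.0507 turn [-0.1  0.1 -1. ]
offset [[1.0, -0.13, 0.01], [1.01, -0.13, 0.01], [1.01, -0.12, 0.01], [1.01, -0.12, 0.01], [1.01, -0.12, 0.01]] rot [[-0.03, 0.02, -0.19], [-0.03, 0.02, -0.19], [-0.03, 0.02, -0.19], [-0.03, 0.02, -0.19], [-0.03, 0.02, -0.19]]
```

View pics/w3.png

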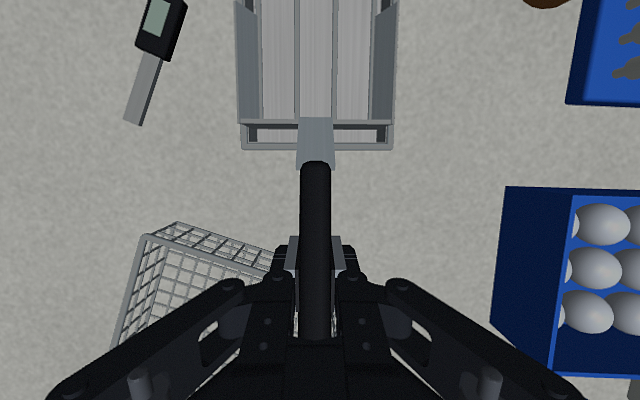

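Request:
carry_out:
  offset:
    - [1.0,-0.1,-0.02]
    - [1.0,-0.1,-0.02]
    - [1.0,-0.1,-0.01]
    - [1.0,-0.1,0]
    - [1.0,-0.1,0]
  delta_rot:
    - [0,0,-0.1]
    - [0,0,-0.1]
    - [0,0,-0.1]
    - [0,0,-0.1]
    - [0,0,-0.1]

```text
time: 7.33
tool_pos: [0.5369, -0.2141, 0.0797]
tcp_rot: [0.059, 1.574, 0.202]
wrist_force: [-0.6, -0.3, -2.2]
width: 0.168
```

Request:
carry_out:
  offset:
    - [0.1,0,0]
    - [0.1,0,0]
    - [0.1,0,0]
    - [0.1,0,0]
    - [0,0,0]
  delta_rot:
    - [0,0,0]
    - [0,0,0]
    - [0,0,0]
    - [0,0,0]
    - [0,0,0]

```text
time: 7.75
tool_pos: [0.5379, -0.2141, 0.078]
tcp_rot: [0.058, 1.572, 0.201]
wrist_force: [0.5, -0.8, -1.5]
width: 0.168
```

```bash
python3 go.py .0005 -.062 .0045 95 0.5 5
```

```text
t 7.75 blade [ 0.5278 -0.0824  0.0094] ypr [ 9.485e+01  5.200e-01 -7.000e-02] F [ 0.5 -0.8 -1.5]
rows 5 dist 0.0057 turn [-0.1  0.1  0. ]
offset [[0.09, -0.07, 0.03], [0.09, -0.07, 0.03], [0.09, -0.07, 0.03], [0.09, -0.07, 0.03], [0.09, -0.07, 0.03]] rot [[-0.03, 0.02, 0.0], [-0.03, 0.02, 0.0], [-0.03, 0.02, 0.0], [-0.03, 0.02, 0.0], [-0.03, 0.02, 0.0]]
```

Request:
carry_out:
  offset:
    - [0.1,0,0.03]
    - [0.1,0,0.03]
    - [0.1,0,0.03]
    - [0.1,0,0.03]
    - [0,0,0]
  delta_rot:
    - [0,0,0]
    - [0,0,0]
    - [0,0,0]
    - [0,0,0]
    - [0,0,0]

```text
time: 8.17
tool_pos: [0.5387, -0.2131, 0.0736]
tcp_rot: [0.059, 1.572, 0.201]
wrist_force: [0.6, -0.3, -1.2]
width: 0.167
```

Request:
carry_out:
  offset:
    - [0.1,0,0]
    - [0,0,0]
    - [0.1,0,0]
    - [0,0,0]
    - [0,0,0]
  delta_rot:
    - [0,0,0]
    - [0,0,0]
    - [0,0,0]
    - [0,0,0]
    - [0,0,0]

```text
time: 8.58
tool_pos: [0.539, -0.2132, 0.0723]
tcp_rot: [0.059, 1.572, 0.201]
wrist_force: [-0.5, -1.6, 2.8]
width: 0.169
```

```bash
python3 go.py .0005 0 .004 95 0.5 10
```

```text
t 8.5833 blade [ 0.529  -0.0814  0.0036] ypr [ 9.484e+01  5.300e-01 -7.000e-02] F [-0.5 -1.6  2.8]
rows 10 dist 0.0587 turn [-0.1  0.1  0. ]
offset [[0.09, 0.58, 0.0], [0.09, 0.58, 0.0], [0.09, 0.58, 0.0], [0.09, 0.58, 0.0], [0.09, 0.58, 0.01]] rot [[-0.01, 0.01, 0.0], [-0.01, 0.01, 0.0], [-0.01, 0.01, 0.0], [-0.01, 0.01, 0.0], [-0.01, 0.01, 0.0]]
offset [[0.09, 0.58, 0.01], [0.09, 0.58, 0.01], [0.09, 0.58, 0.01], [0.09, 0.58, 0.01], [0.09, 0.58, 0.01]] rot [[-0.01, 0.01, 0.0], [-0.01, 0.01, 0.0], [-0.01, 0.01, 0.0], [-0.01, 0.01, 0.0], [-0.01, 0.01, 0.0]]
```

Request:
carry_out:
  offset:
    - [0.09,0.6,0]
    - [0.09,0.6,0]
    - [0.1,0.6,0]
    - [0.09,0.6,0]
    - [0.09,0.6,0]
  delta_rot:
    - [0,0,0]
    - [0,0,0]
    - [0,0,0]
    - [0,0,0]
    - [0,0,0]

```text
time: 9.0
tool_pos: [0.5359, -0.1818, 0.0722]
tcp_rot: [0.059, 1.572, 0.201]
wrist_force: [-0.0, -2.4, 1.7]
width: 0.165
```

Request:
carry_out:
  offset:
    - [0.09,0.6,0]
    - [0.09,0.6,0]
    - [0.1,0.6,0]
    - [0.09,0.6,0]
    - [0.09,0.6,0]
  delta_rot:
    - [0,0,0]
    - [0,0,0]
    - [0,0,0]
    - [0,0,0]
    - [0,0,0]

```text
time: 9.42
tool_pos: [0.5329, -0.1516, 0.0724]
tcp_rot: [0.059, 1.573, 0.201]
wrist_force: [-0.3, -1.9, 2.2]
width: 0.166
```

```bash
python3 go.py .0005 .069 .004 95 0.5 15
python3 - <<'E'
from k import *
s,p,d=cam('top'); save('t2.png',cv2.resize(p[180:260,290:430],None,fx=5,fy=5,interpolation=cv2.INTER_CUBIC))
E
```

```text
t 9.4167 blade [ 0.5228 -0.0198  0.0038] ypr [ 9.486e+01  4.900e-01 -1.000e-02] F [-0.3 -1.9  2.2]
rows 15 dist 0.0658 turn [-0.1  0.  -0. ]
offset [[0.07, 0.43, 0.01], [0.07, 0.43, 0.01], [0.07, 0.43, 0.01], [0.07, 0.43, 0.01], [0.07, 0.43, 0.01]] rot [[-0.01, 0.0, -0.0], [-0.01, 0.0, -0.0], [-0.01, 0.0, -0.0], [-0.01, 0.0, -0.0], [-0.01, 0.0, -0.0]]
offset [[0.07, 0.43, 0.01], [0.07, 0.43, 0.01], [0.07, 0.43, 0.01], [0.07, 0.43, 0.01], [0.07, 0.43, 0.01]] rot [[-0.01, 0.0, -0.0], [-0.01, 0.0, -0.0], [-0.01, 0.0, -0.0], [-0.01, 0.0, -0.0], [-0.01, 0.0, -0.0]]
offset [[0.07, 0.43, 0.01], [0.07, 0.43, 0.01], [0.07, 0.43, 0.01], [0.07, 0.43, 0.01], [0.07, 0.43, 0.01]] rot [[-0.01, 0.0, -0.0], [-0.01, 0.0, -0.0], [-0.01, 0.0, -0.0], [-0.01, 0.0, -0.0], [-0.01, 0.0, -0.0]]
```

View pics/t2.png

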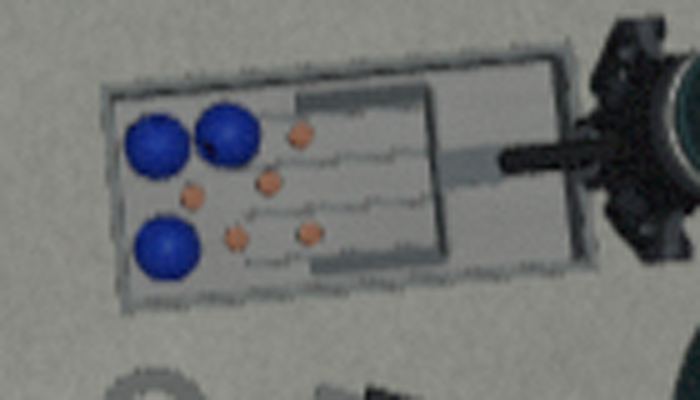

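Request:
carry_out:
  offset:
    - [0.07,0.45,0.01]
    - [0.07,0.45,0.01]
    - [0.07,0.45,0.01]
    - [0.07,0.45,0]
    - [0.07,0.45,0]
  delta_rot:
    - [0,0,0]
    - [0,0,0]
    - [0,0,0]
    - [0,0,0]
    - [0,0,0]

```text
time: 9.88
tool_pos: [0.5312, -0.1293, 0.0726]
tcp_rot: [0.059, 1.573, 0.201]
wrist_force: [0.3, -1.5, 1.6]
width: 0.164
```

Request:
carry_out:
  offset:
    - [0.07,0.45,0.01]
    - [0.07,0.45,0.01]
    - [0.07,0.45,0.01]
    - [0.07,0.45,0]
    - [0.07,0.45,0]
  delta_rot:
    - [0,0,0]
    - [0,0,0]
    - [0,0,0]
    - [0,0,0]
    - [0,0,0]

```text
time: 10.3
tool_pos: [0.5294, -0.1065, 0.0729]
tcp_rot: [0.059, 1.573, 0.201]
wrist_force: [-0.0, -1.1, 2.0]
width: 0.165
```

Request:
carry_out:
  offset:
    - [0.06,0.4,0.01]
    - [0.06,0.4,0.01]
    - [0.06,0.4,0]
    - [0.05,0.3,0]
    - [0.03,0.2,0]
  delta_rot:
    - [0,0,0]
    - [0,0,0]
    - [0,0,0]
    - [0,0,0]
    - [0,0,0]

```text
time: 10.72
tool_pos: [0.528, -0.0893, 0.0731]
tcp_rot: [0.059, 1.573, 0.202]
wrist_force: [0.3, -1.6, 1.2]
width: 0.166
```

```bash
python3 go.py .0005 .067 .020 95 -5 10
python3 - <<'E'
from k import *
s,p,d=cam('top'); save('t3.png',cv2.resize(p[180:260,290:430],None,fx=5,fy=5,interpolation=cv2.INTER_CUBIC))
E
```

```text
t 10.7167 blade [0.5179 0.0425 0.0046] ypr [ 9.487e+01  4.900e-01 -1.000e-02] F [ 0.3 -1.6  1.2]
rows 10 dist 0.0053 turn [-0.1  0.   5.5]
offset [[-0.03, -0.04, 0.0], [-0.03, -0.04, 0.0], [-0.03, -0.04, 0.0], [-0.03, -0.04, 0.0], [-0.03, -0.04, 0.0]] rot [[-0.01, 0.0, 0.55], [-0.01, 0.0, 0.55], [-0.01, 0.0, 0.55], [-0.01, 0.0, 0.55], [-0.01, 0.0, 0.55]]
offset [[-0.03, -0.04, 0.0], [-0.03, -0.04, 0.0], [-0.03, -0.04, 0.0], [-0.04, -0.04, 0.0], [-0.04, -0.04, 0.0]] rot [[-0.01, 0.0, 0.55], [-0.01, 0.0, 0.55], [-0.01, 0.0, 0.55], [-0.01, 0.0, 0.55], [-0.01, 0.0, 0.55]]
```

View pics/t3.png

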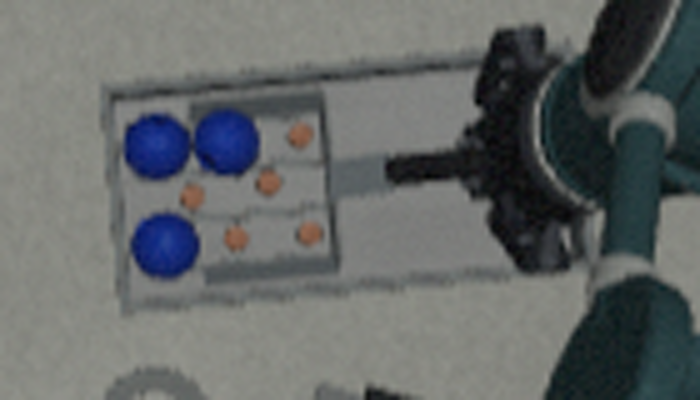

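```bash
cat > seq.py <<'E'
import sys; from k import *
# seq.py "panx pany z yaw pitch n" ...
H=hold(); s=read_state(); b,e=H.now(s); print('t',s['time'],'blade',b.round(4),'ypr',e.round(2),'F',s['wrist_force'].round(1))
for a in sys.argv[1:]:
    a=[float(x) for x in a.split()]; P,T=H.tcp(panxy(*a[:3]),a[3],a[4]); plan(P,T,int(a[5]) or None,s); s=dict(tool_pos=P,tcp_rot=R.from_matrix(T).as_rotvec())
E
python3 seq.py "0 .067 .025 95 -1 5" "0 .066 .045 95 -8 5" "0 .06 .07 95 -16 5" "0 0.02 .15 95 -18 5"
```

```text
t 10.7667 blade [0.5178 0.0428 0.0046] ypr [94.86  0.47 -0.  ] F [-0.4  0.4 -0.1]
rows 5 dist 0.017 turn [-0.1  0.   1.5]
offset [[-0.34, 0.04, -0.0], [-0.34, 0.04, -0.0], [-0.34, 0.05, -0.0], [-0.34, 0.05, -0.0], [-0.34, 0.05, -0.0]] rot [[-0.03, 0.0, 0.29], [-0.03, 0.0, 0.29], [-0.03, 0.0, 0.29], [-0.03, 0.0, 0.29], [-0.03, 0.0, 0.29]]
rows 5 dist 0.0086 turn [-0. -0.  7.]
offset [[-0.09, -0.14, -0.0], [-0.1, -0.14, -0.0], [-0.1, -0.14, -0.0], [-0.1, -0.14, -0.0], [-0.11, -0.13, -0.0]] rot [[-0.0, -0.01, 1.4], [-0.0, -0.01, 1.4], [-0.0, -0.01, 1.4], [-0.0, -0.01, 1.4], [-0.0, -0.01, 1.4]]
rows 5 dist 0.0124 turn [-0. -0.  8.]
offset [[-0.16, -0.19, -0.0], [-0.17, -0.18, -0.0], [-0.17, -0.18, -0.0], [-0.18, -0.17, -0.0], [-0.18, -0.17, -0.0]] rot [[-0.0, -0.01, 1.6], [-0.0, -0.01, 1.6], [-0.0, -0.01, 1.6], [-0.0, -0.01, 1.6], [-0.0, -0.01, 1.6]]
rows 5 dist 0.0853 turn [-0. -0.  2.]
offset [[-1.7, -0.08, -0.0], [-1.71, -0.07, -0.0], [-1.71, -0.06, -0.0], [-1.71, -0.04, -0.0], [-1.71, -0.03, -0.0]] rot [[-0.0, -0.0, 0.4], [-0.0, -0.0, 0.4], [-0.0, -0.0, 0.4], [-0.0, -0.0, 0.4], [-0.0, -0.0, 0.4]]
```

Request:
carry_out:
  offset:
    - [-0.3,0.03,0]
    - [-0.35,0.05,0]
    - [-0.35,0.05,0]
    - [-0.35,0.05,0]
    - [-0.35,0.05,0]
  delta_rot:
    - [0,0,0.3]
    - [0,0,0.3]
    - [0,0,0.3]
    - [0,0,0.3]
    - [0,0,0.3]

```text
time: 11.18
tool_pos: [0.5282, -0.0908, 0.0906]
tcp_rot: [0.08, 1.573, 0.222]
wrist_force: [-0.8, -0.5, -3.0]
width: 0.167
```

Request:
carry_out:
  offset:
    - [-0.15,-0.14,0]
    - [-0.1,-0.14,0]
    - [-0.1,-0.14,0]
    - [-0.1,-0.14,0]
    - [-0.1,-0.13,0]
  delta_rot:
    - [0,0,1.4]
    - [0,0,1.4]
    - [0,0,1.4]
    - [0,0,1.4]
    - [0,0,1.4]

```text
time: 11.6
tool_pos: [0.5291, -0.0989, 0.0943]
tcp_rot: [0.177, 1.569, 0.319]
wrist_force: [0.5, 0.7, -4.4]
width: 0.165
```

Request:
carry_out:
  offset:
    - [-0.16,-0.19,0]
    - [-0.17,-0.18,0]
    - [-0.17,-0.18,0]
    - [-0.18,-0.17,0]
    - [-0.18,-0.17,0]
  delta_rot:
    - [0,0,1.6]
    - [0,0,1.6]
    - [0,0,1.6]
    - [0,0,1.6]
    - [0,0,1.6]

```text
time: 12.02
tool_pos: [0.5302, -0.1104, 0.099]
tcp_rot: [0.288, 1.56, 0.428]
wrist_force: [-0.2, 1.2, -2.8]
width: 0.165
```

```bash
python3 seq.py "0 .05 .11 95 -18 5"
python3 - <<'E'
from k import *
s,p,d=cam('top'); save('t4.png',cv2.resize(p[180:260,290:430],None,fx=5,fy=5,interpolation=cv2.INTER_CUBIC))
E
```

```text
t 12.0167 blade [0.5188 0.0355 0.0711] ypr [ 9.484e+01 -1.614e+01  6.000e-02] F [-0.2  1.2 -2.8]
rows 5 dist 0.0354 turn [-0.2  0.   1.9]
offset [[-0.7, 0.13, -0.01], [-0.69, 0.13, -0.01], [-0.69, 0.14, -0.01], [-0.69, 0.14, -0.01], [-0.69, 0.15, -0.01]] rot [[-0.03, 0.0, 0.37], [-0.03, 0.0, 0.37], [-0.03, 0.0, 0.37], [-0.03, 0.0, 0.37], [-0.03, 0.0, 0.37]]
```

View pics/t4.png

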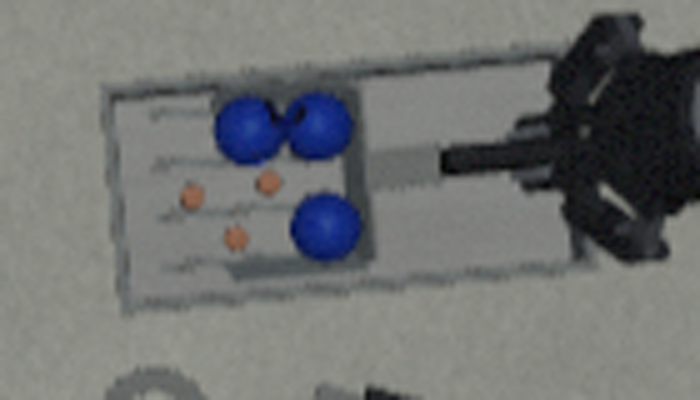

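```bash
python3 seq.py "0 .04 .12 95 -20 5" "0 -.06 .14 95 -20 10" 
```

```text
t 12.0667 blade [0.5191 0.0345 0.0708] ypr [ 9.478e+01 -1.616e+01  7.000e-02] F [ 1.4 -1.3 -4.1]
rows 5 dist 0.0438 turn [-0.2  0.   3.8]
offset [[-0.88, 0.0, -0.01], [-0.88, 0.01, -0.01], [-0.87, 0.03, -0.01], [-0.87, 0.04, -0.01], [-0.87, 0.05, -0.01]] rot [[-0.04, 0.0, 0.77], [-0.04, 0.0, 0.77], [-0.04, 0.0, 0.77], [-0.04, 0.0, 0.77], [-0.04, 0.0, 0.77]]
rows 10 dist 0.102 turn [-0. -0. -0.]
offset [[-0.67, -0.77, -0.01], [-0.67, -0.77, -0.01], [-0.67, -0.77, -0.01], [-0.67, -0.77, -0.01], [-0.67, -0.77, -0.01]] rot [[-0.0, -0.0, -0.0], [-0.0, -0.0, -0.0], [-0.0, -0.0, -0.0], [-0.0, -0.0, -0.0], [-0.0, -0.0, -0.0]]
offset [[-0.67, -0.77, -0.01], [-0.67, -0.77, -0.01], [-0.67, -0.77, -0.01], [-0.67, -0.77, -0.01], [-0.67, -0.77, -0.01]] rot [[-0.0, -0.0, -0.0], [-0.0, -0.0, -0.0], [-0.0, -0.0, -0.0], [-0.0, -0.0, -0.0], [-0.0, -0.0, -0.0]]
```

Request:
carry_out:
  offset:
    - [-0.8,0,0]
    - [-0.9,0,0]
    - [-0.9,0.03,0]
    - [-0.9,0.04,0]
    - [-0.9,0.05,0]
  delta_rot:
    - [0,0,0.8]
    - [0,0,0.8]
    - [0,0,0.8]
    - [0,0,0.8]
    - [0,0,0.7]

```text
time: 12.48
tool_pos: [0.5319, -0.1294, 0.1393]
tcp_rot: [0.34, 1.553, 0.481]
wrist_force: [-1.1, 0.3, -2.0]
width: 0.168
```

Request:
carry_out:
  offset:
    - [-0.6,-0.4,0]
    - [-0.7,-0.7,0]
    - [-0.7,-0.8,0]
    - [-0.7,-0.8,0]
    - [-0.7,-0.8,0]
  delta_rot:
    - [0,0,0]
    - [0,0,0]
    - [0,0,0]
    - [0,0,0]
    - [0,0,0]

```text
time: 12.9
tool_pos: [0.536, -0.1773, 0.1504]
tcp_rot: [0.34, 1.554, 0.48]
wrist_force: [0.3, -0.2, -2.9]
width: 0.165
```

Request:
carry_out:
  offset:
    - [-0.7,-0.8,0]
    - [-0.7,-0.8,0]
    - [-0.7,-0.8,0]
    - [-0.7,-0.8,0]
    - [-0.5,-0.5,0]
  delta_rot:
    - [0,0,0]
    - [0,0,0]
    - [0,0,0]
    - [0,0,0]
    - [0,0,0]

```text
time: 13.32
tool_pos: [0.5406, -0.2262, 0.1608]
tcp_rot: [0.34, 1.553, 0.479]
wrist_force: [0.0, -0.7, -3.6]
width: 0.162
```

```bash
cat > look.py <<'E'
from k import *
s,p,d=cam('top'); hsv=cv2.cvtColor(p,cv2.COLOR_RGB2HSV); C=cloud('top',d)
for nm,m in (('ball',(hsv[...,0]>105)&(hsv[...,0]<130)&(hsv[...,1]>150)),('chip',(hsv[...,0]<18)&(hsv[...,1]>70))):
    m=m.astype(np.uint8); m[:190]=0; m[300:]=0; m[:,:265]=0; m[:,520:]=0
    n,l,st,ce=cv2.connectedComponentsWithStats(m)
    for i in range(1,n):
        if st[i,4]>5: print(nm,ce[i].round(1),st[i,4],'depth pt',np.median(C[l==i],0).round(3))
E
python3 look.py; python3 seq.py
```

```text
ball [392.4 198.8] 331 depth pt [ 0.554 -0.094  0.168]
ball [401.5 219.6] 167 depth pt [ 0.5   -0.118  0.163]
chip [349.6 206.6] 15 depth pt [0.545 0.002 0.021]
chip [343.5 216.1] 15 depth pt [0.519 0.022 0.02 ]
chip [328.  218.8] 17 depth pt [0.511 0.066 0.02 ]
chip [351.5 226.3] 14 depth pt [ 0.49  -0.002  0.02 ]
chip [336.8 227.4] 16 depth pt [0.487 0.04  0.019]
t 13.3667 blade [ 0.5297 -0.0799  0.1426] ypr [ 9.479e+01 -1.979e+01  4.000e-02] F [ 1.2 -1.5 -3.7]
```

```bash
cat > dump.py <<'E'
import sys; from k import *
# dump.py "ybasket_tip ztip yaw pitch n" ...
H=hold(); s=read_state(); b,e=H.now(s); print('t',s['time'],'blade',b.round(4),'ypr',e.round(2),'F',s['wrist_force'].round(1),'q',s['q'].round(2))
for a in sys.argv[1:]:
    a=[float(x) for x in a.split()]; S=R.from_euler('ZY',a[2:4],degrees=True).as_matrix()
    t=panxy(0,a[0],a[1],(.4663,-.3398),-14); P,T=H.tcp(t-.057*S[:,0],a[2],a[3]); print('target tcp',P.round(3)); plan(P,T,int(a[4]) or None,s); s=dict(tool_pos=P,tcp_rot=R.from_matrix(T).as_rotvec())
E
python3 dump.py "-.015 .16 76 -18 15" "-.015 .09 76 0 5" "-.015 .045 76 32 5"
python3 - <<'E'
from k import *
z=np.load('top0.npz');C=cloud('top',z['d']).reshape(-1,3); k=(C[:,0]>.3)&(C[:,0]<.62)&(C[:,1]<-.45)&(C[:,2]>.03)
print(C[k][:,1].max(), C[k&(C[:,1]>-.62)].round(2)[::40])
E
```

```text
t 13.3667 blade [ 0.5297 -0.0799  0.1426] ypr [ 9.479e+01 -1.979e+01  4.000e-02] F [ 1.2 -1.5 -3.7] q [-0.66  0.37  1.69  0.38  1.46 -0.86]
target tcp [ 0.413 -0.549  0.165]
rows 15 dist 0.3468 turn [16.4 -9.1 -1.8]
offset [[-1.05, -1.78, -1.04], [-1.06, -1.8, -1.0], [-1.07, -1.82, -0.95], [-1.07, -1.84, -0.9], [-1.08, -1.86, -0.86]] rot [[1.1, -0.61, -0.12], [1.1, -0.61, -0.12], [1.1, -0.61, -0.12], [1.1, -0.61, -0.12], [1.1, -0.61, -0.12]]
offset [[-1.08, -1.88, -0.81], [-1.09, -1.89, -0.76], [-1.09, -1.91, -0.72], [-1.09, -1.92, -0.67], [-1.1, -1.94, -0.62]] rot [[1.1, -0.61, -0.12], [1.1, -0.61, -0.12], [1.1, -0.61, -0.12], [1.1, -0.61, -0.12], [1.1, -0.61, -0.12]]
offset [[-1.1, -1.95, -0.57], [-1.1, -1.97, -0.52], [-1.1, -1.98, -0.47], [-1.1, -1.99, -0.42], [-1.1, -2.0, -0.37]] rot [[1.1, -0.61, -0.12], [1.1, -0.61, -0.12], [1.1, -0.61, -0.12], [1.1, -0.61, -0.12], [1.1, -0.61, -0.12]]
target tcp [ 0.416 -0.538  0.157]
rows 5 dist 0.0141 turn [  0.    0.1 -18. ]
offset [[0.25, 0.13, 0.0], [0.24, 0.14, 0.0], [0.23, 0.16, 0.0], [0.22, 0.17, 0.0], [0.21, 0.19, 0.0]] rot [[0.0, 0.0
[... 1170 characters left out ...]
 0.18]
 [ 0.54 -0.6   0.14]
 [ 0.54 -0.6   0.1 ]
 [ 0.54 -0.59  0.05]
 [ 0.53 -0.61  0.19]
 [ 0.53 -0.61  0.16]
 [ 0.53 -0.61  0.14]
 [ 0.53 -0.61  0.12]
 [ 0.53 -0.61  0.1 ]
 [ 0.52 -0.61  0.08]
 [ 0.52 -0.61  0.08]
 [ 0.51 -0.62  0.05]
 [ 0.49 -0.6   0.08]
 [ 0.48 -0.61  0.08]
 [ 0.47 -0.62  0.09]
 [ 0.47 -0.6   0.05]
 [ 0.46 -0.6   0.05]
 [ 0.46 -0.6   0.06]
 [ 0.45 -0.6   0.07]
 [ 0.44 -0.6   0.07]
 [ 0.44 -0.6   0.07]
 [ 0.43 -0.6   0.06]
 [ 0.43 -0.6   0.06]
 [ 0.42 -0.6   0.05]
 [ 0.42 -0.6   0.03]
 [ 0.41 -0.61  0.09]
 [ 0.41 -0.6   0.09]
 [ 0.4  -0.59  0.07]
 [ 0.4  -0.59  0.05]
 [ 0.4  -0.62  0.09]
 [ 0.39 -0.6   0.08]
 [ 0.38 -0.59  0.08]
 [ 0.38 -0.59  0.04]
 [ 0.38 -0.61  0.09]]
```

```bash
python3 dump.py "-.01 .15 76 -13 15" | sed -n 1,5p
```

```text
t 13.3667 blade [ 0.5297 -0.0799  0.1426] ypr [ 9.479e+01 -1.979e+01  4.000e-02] F [ 1.2 -1.5 -3.7] q [-0.66  0.37  1.69  0.38  1.46 -0.86]
target tcp [ 0.414 -0.543  0.173]
rows 15 dist 0.3408 turn [16.8 -8.4 -6.8]
offset [[-1.08, -1.72, -1.03], [-1.07, -1.74, -0.98], [-1.07, -1.77, -0.94], [-1.06, -1.8, -0.89], [-1.06, -1.82, -0.85]] rot [[1.12, -0.56, -0.45], [1.12, -0.56, -0.45], [1.12, -0.56, -0.45], [1.12, -0.56, -0.45], [1.12, -0.56, -0.45]]
offset [[-1.05, -1.85, -0.8], [-1.04, -1.87, -0.76], [-1.04, -1.89, -0.71], [-1.03, -1.92, -0.66], [-1.02, -1.94, -0.61]] rot [[1.12, -0.56, -0.45], [1.12, -0.56, -0.45], [1.12, -0.56, -0.45], [1.12, -0.56, -0.45], [1.12, -0.56, -0.45]]
```

Request:
carry_out:
  offset:
    - [-0.3,-0.5,-0.3]
    - [-0.65,-1.05,-0.6]
    - [-0.95,-1.55,-0.9]
    - [-1.05,-1.75,-1.0]
    - [-1.05,-1.75,-0.95]
  delta_rot:
    - [0.3,-0.15,0]
    - [0.7,-0.35,0]
    - [1.0,-0.5,0]
    - [1.1,-0.55,-0.2]
    - [1.1,-0.55,-0.2]

```text
time: 13.78
tool_pos: [0.5066, -0.3046, 0.1624]
tcp_rot: [0.398, 1.54, 0.409]
wrist_force: [0.8, -1.1, -2.7]
width: 0.165
```

Request:
carry_out:
  offset:
    - [-1.05,-1.8,-0.9]
    - [-1.05,-1.8,-0.85]
    - [-1.05,-1.85,-0.8]
    - [-1.05,-1.9,-0.75]
    - [-1.05,-1.9,-0.7]
  delta_rot:
    - [1.1,-0.55,-0.4]
    - [1.1,-0.55,-0.4]
    - [1.1,-0.55,-0.4]
    - [1.1,-0.55,-0.4]
    - [1.1,-0.55,-0.4]

```text
time: 14.2
tool_pos: [0.4626, -0.41, 0.1643]
tcp_rot: [0.453, 1.521, 0.296]
wrist_force: [0.9, -0.7, -3.0]
width: 0.167
```

Request:
carry_out:
  offset:
    - [-1.05,-1.95,-0.6]
    - [-1.0,-1.95,-0.6]
    - [-1.0,-1.95,-0.55]
    - [-1.0,-2.0,-0.5]
    - [-0.8,-1.6,-0.35]
  delta_rot:
    - [1.1,-0.55,-0.6]
    - [1.1,-0.55,-0.6]
    - [1.1,-0.55,-0.6]
    - [1.1,-0.55,-0.6]
    - [0.9,-0.45,-0.5]

```text
time: 14.62
tool_pos: [0.4219, -0.5123, 0.1662]
tcp_rot: [0.49, 1.502, 0.174]
wrist_force: [-0.7, 0.6, -2.8]
width: 0.167
```

```bash
python3 look.py; python3 dump.py "-.01 .15 76 -12 5" "-.01 .09 76 0 5" "-.01 .045 76 32 5"
```

```text
ball [507. 230.] 324 depth pt [ 0.473 -0.385  0.163]
ball [510.9 252.9] 178 depth pt [ 0.414 -0.397  0.158]
chip [349.6 206.6] 15 depth pt [0.546 0.001 0.019]
chip [343.3 216.3] 15 depth pt [0.519 0.022 0.018]
chip [328.  218.8] 17 depth pt [0.511 0.066 0.021]
chip [351.5 226.3] 14 depth pt [ 0.49  -0.002  0.019]
chip [336.8 227.4] 16 depth pt [0.487 0.04  0.02 ]
t 14.6667 blade [ 0.452  -0.3737  0.1335] ypr [ 77.69 -14.23   0.49] F [ 0.1 -3.1 -2.8] q [-1.06  0.49  1.47  0.27  1.51 -0.92]
target tcp [ 0.415 -0.543  0.176]
rows 5 dist 0.0299 turn [ 1.5 -1.1 -2.2]
offset [[-0.42, -0.43, -0.01], [-0.41, -0.43, -0.0], [-0.41, -0.43, 0.0], [-0.41, -0.44, 0.01], [-0.4, -0.44, 0.01]] rot [[0.3, -0.23, -0.45], [0.3, -0.23, -0.45], [0.3, -0.23, -0.45], [0.3, -0.23, -0.45], [0.3, -0.23, -0.45]]
target tcp [ 0.417 -0.533  0.157]
rows 5 dist 0.0215 turn [  0.    0.1 -12. ]
offset [[0.43, 0.04, 0.0], [0.43, 0.06, 0.0], [0.42, 0.08, 0.0], [0.42, 0.09, 0.0], [0.41, 0.11, 0.0]] rot [[0.0, 0.01, -2.4], [0.0, 0.01, -2.4], [0.0, 0.01, -2.4], [0.0, 0.01, -2.4], [0.0, 0.01, -2.4]]
target tcp [ 0.433 -0.471  0.203]
rows 5 dist 0.0789 turn [  0.    0.2 -32. ]
offset [[-0.67, 1.43, 0.01], [-0.82, 1.35, 0.01], [-0.97, 1.25, 0.01], [-1.1, 1.13, 0.01], [-1.22, 1.0, 0.01]] rot [[0.01, 0.04, -6.4], [0.01, 0.04, -6.4], [0.01, 0.04, -6.4], [0.01, 0.04, -6.4], [0.01, 0.04, -6.4]]
```

Request:
carry_out:
  offset:
    - [-0.4,-0.45,0]
    - [-0.4,-0.45,0]
    - [-0.4,-0.45,0]
    - [-0.4,-0.45,0]
    - [-0.4,-0.45,0]
  delta_rot:
    - [0.3,-0.2,-0.45]
    - [0.3,-0.2,-0.45]
    - [0.3,-0.2,-0.45]
    - [0.3,-0.2,-0.45]
    - [0.3,-0.2,-0.45]

```text
time: 15.08
tool_pos: [0.4177, -0.5384, 0.176]
tcp_rot: [0.48, 1.498, 0.122]
wrist_force: [-0.1, 0.2, -4.0]
width: 0.167
```

Request:
carry_out:
  offset:
    - [0.45,0.05,0]
    - [0.45,0.05,0]
    - [0.4,0.1,0]
    - [0.4,0.1,0]
    - [0.4,0.1,0]
  delta_rot:
    - [0,0,-2.2]
    - [0,0,-2.2]
    - [0,0,-2.2]
    - [0,0,-2.0]
    - [0,0,-2.0]

```text
time: 15.5
tool_pos: [0.4201, -0.528, 0.1573]
tcp_rot: [0.338, 1.534, -0.024]
wrist_force: [0.0, -0.7, -2.1]
width: 0.168
```

```bash
python3 dump.py "-.01 .045 76 32 5"
```

```text
t 15.5 blade [ 0.4529 -0.3975  0.0935] ypr [ 7.634e+01 -1.550e+00  4.000e-02] F [ 0.  -0.7 -2.1] q [-1.01  0.4   1.58  0.15  1.31 -0.83]
target tcp [ 0.433 -0.471  0.203]
rows 5 dist 0.0742 turn [  0.4   0.2 -33.6]
offset [[-0.66, 1.33, -0.02], [-0.81, 1.24, -0.02], [-0.95, 1.14, -0.03], [-1.07, 1.02, -0.03], [-1.19, 0.89, -0.03]] rot [[0.07, 0.04, -6.71], [0.07, 0.04, -6.71], [0.07, 0.04, -6.71], [0.07, 0.04, -6.71], [0.07, 0.04, -6.71]]
```

Request:
carry_out:
  offset:
    - [-0.65,1.3,0]
    - [-0.8,1.2,0]
    - [-0.95,1.1,0]
    - [-1.05,1.0,0]
    - [-1.2,0.9,0]
  delta_rot:
    - [0,0,-6.7]
    - [0,0,-6.7]
    - [0,0,-6.7]
    - [0,0,-6.7]
    - [0,0,-6.7]

```text
time: 15.92
tool_pos: [0.4336, -0.472, 0.2045]
tcp_rot: [-0.122, 1.584, -0.486]
wrist_force: [-0.3, -0.3, -2.3]
width: 0.168
```

Request:
carry_out:
  offset:
    - [0,0,0]
    - [0,0,0]
    - [0,0,0]
    - [0,0,0]
    - [0,0,0]
  delta_rot:
    - [0,0,0]
    - [0,0,0]
    - [0,0,0]
    - [0,0,0]
    - [0,0,0]

```text
time: 16.33
tool_pos: [0.4325, -0.474, 0.2023]
tcp_rot: [-0.116, 1.588, -0.482]
wrist_force: [-0.7, -0.3, -1.4]
width: 0.168
```

```bash
sed -i 's/^from k import/from k import */;s/\*\( \*\)*$/*/' look.py; python3 look.py; python3 dump.py
```

```text
ball [454.  219.8] 101 depth pt [ 0.505 -0.293  0.043]
ball [465.  234.6] 127 depth pt [ 0.462 -0.323  0.042]
ball [448.9 244.3] 103 depth pt [ 0.437 -0.276  0.042]
chip [349.6 206.6] 15 depth pt [0.545 0.002 0.02 ]
chip [343.5 216.3] 14 depth pt [0.519 0.02  0.02 ]
chip [328.  218.8] 17 depth pt [0.511 0.066 0.02 ]
chip [351.5 226.3] 14 depth pt [ 0.49  -0.002  0.02 ]
chip [336.8 227.4] 16 depth pt [0.487 0.04  0.019]
t 16.3833 blade [ 0.452  -0.3992  0.0749] ypr [76.14 31.81 -0.14] F [ 0.4 -0.6 -1.6] q [-0.69  0.12  1.87 -0.41  1.01 -0.26]
```

```bash
python3 - <<'E'
from k import *
H=hold(); z=np.load('grasp.npz'); s=read_state()
T=R.from_rotvec(s['tcp_rot']).as_matrix(); P=s['tool_pos']+[0,0,.13]; plan(P,T,5,s); s2=dict(tool_pos=P,tcp_rot=s['tcp_rot'])
Tg=R.from_rotvec(z['rot']).as_matrix(); plan(z['pos']+[.003,0,.12],Tg,25,s2)
E
```

```text
rows 5 dist 0.13 turn [ 0. -0. -0.]
offset [[-2.41, -0.97, -0.0], [-2.41, -0.97, -0.0], [-2.41, -0.97, -0.0], [-2.41, -0.97, -0.0], [-2.41, -0.97, -0.0]] rot [[0.0, -0.0, -0.0], [0.0, -0.0, -0.0], [0.0, -0.0, -0.0], [0.0, -0.0, -0.0], [0.0, -0.0, -0.0]]
rows 25 dist 0.8289 turn [69.9 30.4 -2.5]
offset [[-1.05, 3.02, -0.89], [-1.04, 2.97, -1.06], [-1.02, 2.91, -1.22], [-1.0, 2.84, -1.39], [-0.97, 2.77, -1.54]] rot [[2.8, 1.22, -0.1], [2.8, 1.22, -0.1], [2.8, 1.22, -0.1], [2.8, 1.22, -0.1], [2.8, 1.22, -0.1]]
offset [[-0.94, 2.69, -1.7], [-0.91, 2.6, -1.85], [-0.87, 2.51, -1.99], [-0.83, 2.4, -2.13], [-0.79, 2.3, -2.26]] rot [[2.8, 1.22, -0.1], [2.8, 1.22, -0.1], [2.8, 1.22, -0.1], [2.8, 1.22, -0.1], [2.8, 1.22, -0.1]]
offset [[-0.74, 2.18, -2.38], [-0.7, 2.06, -2.5], [-0.65, 1.93, -2.61], [-0.59, 1.8, -2.72], [-0.54, 1.67, -2.82]] rot [[2.8, 1.22, -0.1], [2.8, 1.22, -0.1], [2.8, 1.22, -0.1], [2.8, 1.22, -0.1], [2.8, 1.22, -0.1]]
offset [[-0.48, 1.53, -2.9], [-0.42, 1.38, -2.98], [-0.36, 1.23, -3.06], [-0.29, 1.08, -3.12], [-0.23, 0.93, -3.17]] rot [[2.8, 1.22, -0.1], [2.8, 1.22, -0.1], [2.8, 1.22, -0.1], [2.8, 1.22, -0.1], [2.8, 1.22, -0.1]]
offset [[-0.16, 0.77, -3.22], [-0.09, 0.61, -3.26], [-0.03, 0.45, -3.28], [0.04, 0.29, -3.3], [0.11, 0.13, -3.31]] rot [[2.8, 1.22, -0.1], [2.8, 1.22, -0.1], [2.8, 1.22, -0.1], [2.8, 1.22, -0.1], [2.8, 1.22, -0.1]]
```

Request:
carry_out:
  offset:
    - [-2.4,-0.95,0]
    - [-2.4,-0.95,0]
    - [-2.4,-0.95,0]
    - [-2.4,-0.95,0]
    - [-2.4,-0.95,0]
  delta_rot:
    - [0,0,0]
    - [0,0,0]
    - [0,0,0]
    - [0,0,0]
    - [0,0,0]

```text
time: 16.8
tool_pos: [0.4324, -0.4732, 0.3321]
tcp_rot: [-0.116, 1.588, -0.482]
wrist_force: [0.0, 0.3, -1.4]
width: 0.167
```

Request:
carry_out:
  offset:
    - [-1.05,3.0,-0.9]
    - [-1.05,3.0,-1.05]
    - [-1.0,2.9,-1.2]
    - [-1.0,2.85,-1.4]
    - [-1.0,2.8,-1.55]
  delta_rot:
    - [2.8,1.2,-0.1]
    - [2.8,1.2,-0.1]
    - [2.8,1.2,-0.1]
    - [2.8,1.2,-0.1]
    - [2.8,1.2,-0.1]

```text
time: 17.22
tool_pos: [0.4263, -0.3058, 0.324]
tcp_rot: [0.092, 1.618, -0.697]
wrist_force: [1.4, 0.3, -2.1]
width: 0.166
```

Request:
carry_out:
  offset:
    - [-0.95,2.7,-1.7]
    - [-0.9,2.6,-1.85]
    - [-0.85,2.5,-2.0]
    - [-0.85,2.4,-2.1]
    - [-0.8,2.3,-2.25]
  delta_rot:
    - [2.8,1.2,-0.1]
    - [2.8,1.2,-0.1]
    - [2.8,1.2,-0.1]
    - [2.8,1.2,-0.1]
    - [2.8,1.2,-0.1]

```text
time: 17.63
tool_pos: [0.4205, -0.14, 0.3168]
tcp_rot: [0.302, 1.627, -0.907]
wrist_force: [0.8, 0.5, -2.2]
width: 0.16
```

Request:
carry_out:
  offset:
    - [-0.75,2.2,-2.4]
    - [-0.7,2.05,-2.5]
    - [-0.65,1.95,-2.6]
    - [-0.6,1.8,-2.7]
    - [-0.55,1.65,-2.8]
  delta_rot:
    - [2.8,1.2,-0.1]
    - [2.8,1.2,-0.1]
    - [2.8,1.2,-0.1]
    - [2.8,1.2,-0.1]
    - [2.8,1.2,-0.1]

```text
time: 18.05
tool_pos: [0.4147, 0.0255, 0.3095]
tcp_rot: [0.519, 1.614, -1.114]
wrist_force: [0.1, 0.3, -1.5]
width: 0.168
```

Request:
carry_out:
  offset:
    - [-0.5,1.5,-2.9]
    - [-0.4,1.4,-3.0]
    - [-0.35,1.25,-3.05]
    - [-0.3,1.1,-3.1]
    - [-0.25,0.95,-3.15]
  delta_rot:
    - [2.8,1.2,-0.1]
    - [2.8,1.2,-0.1]
    - [2.8,1.2,-0.1]
    - [2.8,1.2,-0.1]
    - [2.8,1.2,-0.1]

```text
time: 18.47
tool_pos: [0.4092, 0.1909, 0.3018]
tcp_rot: [0.741, 1.579, -1.318]
wrist_force: [0.5, -0.6, -1.2]
width: 0.171
```

```bash
cat > back.py <<'E'
import sys; from k import *
H=hold(); z=np.load('grasp.npz'); s=read_state(); b,e=H.now(s); print('t',s['time'],s['tool_pos'].round(4),'blade',b.round(4),'ypr',e.round(2),'F',s['wrist_force'].round(1),'q',s['q'].round(2),s['width'])
a=[float(x) for x in sys.argv[1:]]; plan(z['pos']+np.array(a[:3]),R.from_rotvec(z['rot']).as_matrix(),int(a[3]),s)
E
python3 back.py .003 0 .12 10
```

```text
t 18.4667 [0.4092 0.1909 0.3018] blade [0.4789 0.2088 0.1714] ypr [15.22 34.2   0.07] F [ 0.5 -0.6 -1.2] q [0.35 0.09 1.74 0.04 1.74 1.65] 0.17076544418954187
rows 10 dist 0.1629 turn [13.8  6.3 -0.7]
offset [[-0.09, 0.36, -1.59], [-0.08, 0.32, -1.6], [-0.06, 0.28, -1.6], [-0.04, 0.24, -1.61], [-0.03, 0.2, -1.62]] rot [[1.38, 0.63, -0.07], [1.38, 0.63, -0.07], [1.38, 0.63, -0.07], [1.38, 0.63, -0.07], [1.38, 0.63, -0.07]]
offset [[-0.01, 0.16, -1.62], [0.01, 0.12, -1.62], [0.03, 0.08, -1.63], [0.05, 0.04, -1.63], [0.06, 0.01, -1.63]] rot [[1.38, 0.63, -0.07], [1.38, 0.63, -0.07], [1.38, 0.63, -0.07], [1.38, 0.63, -0.07], [1.38, 0.63, -0.07]]
```

Request:
carry_out:
  offset:
    - [-0.1,0.35,-1.6]
    - [-0.1,0.3,-1.6]
    - [-0.05,0.3,-1.6]
    - [-0.05,0.25,-1.6]
    - [-0.05,0.2,-1.6]
  delta_rot:
    - [1.4,0.6,-0.05]
    - [1.4,0.6,-0.05]
    - [1.4,0.6,-0.05]
    - [1.4,0.6,-0.1]
    - [1.4,0.6,-0.1]

```text
time: 18.88
tool_pos: [0.4057, 0.2714, 0.2993]
tcp_rot: [0.852, 1.554, -1.419]
wrist_force: [0.9, -0.5, -1.7]
width: 0.169
```

Request:
carry_out:
  offset:
    - [0,0.15,-1.6]
    - [0,0.1,-1.6]
    - [0.05,0.1,-1.65]
    - [0.05,0.05,-1.65]
    - [0.05,0,-1.65]
  delta_rot:
    - [1.4,0.65,-0.05]
    - [1.4,0.65,-0.05]
    - [1.4,0.65,-0.05]
    - [1.4,0.65,-0.1]
    - [1.4,0.65,-0.1]

```text
time: 19.3
tool_pos: [0.4018, 0.3528, 0.2963]
tcp_rot: [0.968, 1.525, -1.519]
wrist_force: [0.4, -0.9, -1.1]
width: 0.171
```

Request:
carry_out:
  offset:
    - [0,0,0]
    - [0,0,0]
    - [0,0,0]
    - [0,0,0]
    - [0,0,0]
  delta_rot:
    - [0,0,0]
    - [0,0,0]
    - [0,0,0]
    - [0,0,0]
    - [0,0,0]

```text
time: 19.72
tool_pos: [0.4008, 0.3519, 0.2967]
tcp_rot: [0.966, 1.525, -1.517]
wrist_force: [0.1, 0.8, -0.9]
width: 0.167
```

```bash
python3 - <<'E'
from m import *
s,p,d=cam('wrist'); np.savez('w5.npz',p=p,d=d,pos=s['tool_pos'],rot=s['tcp_rot']); C,ok=scoopfit('w5.npz',hold())
E
python3 back.py 0 0 .012 10
```

```text
plate top x,z -0.0576 [0.036  0.0426] y [-0.0467  0.0488]
yaw err 0.1562386211068038 roll err 0.09315517209998218
rods n 4253 xmax 0.032451178352225954
rod -0.042 1476 y -0.0426 z fit (slope deg, z0) -1.03 0.0071 yaw 0.74 -0.05 0.032
rod -0.014 632 y -0.0128 z fit (slope deg, z0) -0.1 0.0043 yaw 0.03 -0.05 0.032
rod 0.014 682 y 0.0147 z fit (slope deg, z0) -0.03 0.0042 yaw 0.01 -0.05 0.032
rod 0.042 1463 y 0.0447 z fit (slope deg, z0) -0.84 0.0072 yaw -0.67 -0.05 0.032
t 19.7667 [0.4006 0.352  0.2968] blade [0.4709 0.3508 0.1654] ypr [ 0.   34.94 -0.13] F [-0.3  0.1 -1.8] q [0.53 0.2  1.62 0.22 1.7  2.08] 0.16610608157713422
rows 10 dist 0.1084 turn [ 0.   0.1 -0.1]
offset [[0.99, 0.44, -0.01], [0.99, 0.44, -0.01], [0.99, 0.44, -0.01], [0.99, 0.44, -0.01], [0.99, 0.44, -0.01]] rot [[0.0, 0.01, -0.01], [0.0, 0.01, -0.01], [0.0, 0.01, -0.01], [0.0, 0.01, -0.01], [0.0, 0.01, -0.01]]
offset [[0.99, 0.44, -0.01], [0.99, 0.44, -0.01], [0.99, 0.44, -0.01], [0.99, 0.44, -0.01], [0.99, 0.44, -0.01]] rot [[0.0, 0.01, -0.01], [0.0, 0.01, -0.01], [0.0, 0.01, -0.01], [0.0, 0.01, -0.01], [0.0, 0.01, -0.01]]
```

Request:
carry_out:
  offset:
    - [1.0,0.4,0]
    - [1.0,0.4,0]
    - [1.0,0.4,0]
    - [1.0,0.4,0]
    - [1.0,0.4,-0.1]
  delta_rot:
    - [0,0,0]
    - [0,0,0]
    - [0,0,0]
    - [0,0,0]
    - [0,0,0]

```text
time: 20.18
tool_pos: [0.3968, 0.3533, 0.241]
tcp_rot: [0.964, 1.526, -1.518]
wrist_force: [-0.5, -0.6, -1.6]
width: 0.169
```

Request:
carry_out:
  offset:
    - [1.0,0.4,0]
    - [1.0,0.4,0]
    - [1.0,0.4,0]
    - [1.0,0.4,0]
    - [0.8,0.3,0]
  delta_rot:
    - [0,0,0]
    - [0,0,0]
    - [0,0,0]
    - [0,0,0]
    - [0,0,0]

```text
time: 20.6
tool_pos: [0.394, 0.3536, 0.1899]
tcp_rot: [0.964, 1.526, -1.517]
wrist_force: [0.2, 0.1, -2.5]
width: 0.168
```

```bash
python3 back.py -.001 0 .001 5
```

```text
t 20.6 [0.394  0.3536 0.1899] blade [0.4641 0.3524 0.0585] ypr [ 3.000e-02  3.499e+01 -1.600e-01] F [ 0.2  0.1 -2.5] q [0.54 0.26 1.74 0.22 1.52 2.05] 0.168025631558009
rows 5 dist 0.0131 turn [ 0.1  0.2 -0. ]
offset [[0.19, 0.18, 0.0], [0.19, 0.18, 0.0], [0.19, 0.18, 0.0], [0.19, 0.18, 0.0], [0.19, 0.18, 0.0]] rot [[0.01, 0.03, -0.0], [0.01, 0.03, -0.0], [0.01, 0.03, -0.0], [0.01, 0.03, -0.0], [0.01, 0.03, -0.0]]
```

Request:
carry_out:
  offset:
    - [0.2,0.2,0]
    - [0.2,0.2,0]
    - [0.2,0.15,0]
    - [0.2,0.15,0]
    - [0.15,0.15,0]
  delta_rot:
    - [0,0,0]
    - [0,0,0]
    - [0,0,0]
    - [0,0,0]
    - [0,0,0]

```text
time: 21.02
tool_pos: [0.3985, 0.354, 0.1795]
tcp_rot: [0.966, 1.526, -1.515]
wrist_force: [-0.8, -0.5, -2.3]
width: 0.164
```

Request:
carry_out:
  offset:
    - [0,0,0]
    - [0,0,0]
    - [0,0,0]
    - [0,0,0]
    - [0,0,0]
  delta_rot:
    - [0,0,0]
    - [0,0,0]
    - [0,0,0]
    - [0,0,0]
    - [0,0,0]

```text
time: 21.43
tool_pos: [0.3981, 0.3539, 0.1794]
tcp_rot: [0.965, 1.526, -1.516]
wrist_force: [-0.2, 0.5, -2.1]
width: 0.162
```

```bash
python3 back.py 0 0 0 5
```

```text
t 21.4333 [0.3981 0.3539 0.1794] blade [0.4684 0.3528 0.0481] ypr [ 0.06 34.93 -0.11] F [-0.2  0.5 -2.1] q [0.54 0.28 1.75 0.22 1.5  2.04] 0.16162465381478283
rows 5 dist 0.0031 turn [ 0.1  0.1 -0.1]
offset [[0.05, 0.04, 0.01], [0.05, 0.04, 0.01], [0.05, 0.04, 0.01], [0.05, 0.04, 0.01], [0.05, 0.04, 0.01]] rot [[0.01, 0.03, -0.01], [0.01, 0.03, -0.01], [0.01, 0.03, -0.01], [0.01, 0.03, -0.01], [0.01, 0.03, -0.01]]
```

Request:
carry_out:
  offset:
    - [0.07,0.04,0]
    - [0.07,0.04,0]
    - [0.07,0.04,0]
    - [0.07,0.03,0]
    - [0,0,0]
  delta_rot:
    - [0,0,0]
    - [0,0,0]
    - [0,0,0]
    - [0,0,0]
    - [0,0,0]

```text
time: 21.85
tool_pos: [0.3988, 0.354, 0.1767]
tcp_rot: [0.966, 1.526, -1.515]
wrist_force: [0.8, -0.7, 2.7]
width: 0.164
```

```bash
python3 back.py 0 0 0 5
```

```text
t 21.85 [0.3988 0.354  0.1767] blade [0.4691 0.353  0.0454] ypr [ 0.07 34.88 -0.07] F [ 0.8 -0.7  2.7] q [0.54 0.28 1.75 0.22 1.49 2.04] 0.1636330354359384
rows 5 dist 0.0006 turn [ 0.1  0.1 -0.1]
offset [[0.0, 0.0, 0.01], [0.0, 0.0, 0.01], [0.0, 0.0, 0.01], [0.0, 0.0, 0.01], [0.0, 0.0, 0.01]] rot [[0.02, 0.02, -0.02], [0.02, 0.02, -0.02], [0.02, 0.02, -0.02], [0.02, 0.02, -0.02], [0.02, 0.02, -0.02]]
```

In contact (about +5 N net), seated where it was picked. Release and retreat along the approach.

Request:
carry_out:
  offset:
    - [0,0,0]
    - [0,0,0]
    - [0,0,0]
    - [0,0,0]
    - [0,0,0]
  delta_rot:
    - [0,0,0]
    - [0,0,0]
    - [0,0,0]
    - [0,0,0]
    - [0,0,0]
  fingers: 1

```text
time: 22.27
tool_pos: [0.398, 0.3537, 0.1758]
tcp_rot: [0.965, 1.526, -1.517]
wrist_force: [0.7, -0.4, -0.0]
width: 0.862
```

Request:
carry_out:
  offset:
    - [0,0,0]
    - [0,0,0]
    - [0,0,0]
    - [0,0,0]
    - [0,0,0]
  delta_rot:
    - [0,0,0]
    - [0,0,0]
    - [0,0,0]
    - [0,0,0]
    - [0,0,0]

```text
time: 22.68
tool_pos: [0.3982, 0.3538, 0.176]
tcp_rot: [0.965, 1.526, -1.516]
wrist_force: [-0.5, -0.5, -0.0]
width: 1.002
```

Request:
carry_out:
  offset:
    - [-1.0,0,0]
    - [-2.5,0,0]
    - [-3,0,0]
    - [-3,0,0]
    - [-3,0,0]
  delta_rot:
    - [0,0,0]
    - [0,0,0]
    - [0,0,0]
    - [0,0,0]
    - [0,0,0]

```text
time: 23.1
tool_pos: [0.4516, 0.3539, 0.2912]
tcp_rot: [0.965, 1.526, -1.516]
wrist_force: [0.4, -0.0, -0.6]
width: 0.998
```

Request:
carry_out:
  offset:
    - [0,0,0]
    - [0,0,0]
    - [0,0,0]
    - [0,0,0]
    - [0,0,0]
  delta_rot:
    - [0,0,0]
    - [0,0,0]
    - [0,0,0]
    - [0,0,0]
    - [0,0,0]

```text
time: 23.52
tool_pos: [0.45, 0.3536, 0.2879]
tcp_rot: [0.962, 1.526, -1.519]
wrist_force: [-0.2, -0.1, -0.1]
width: 1.0
```

```bash
python3 look.py; python3 - <<'E'
from k import *
s,p,d=cam('wrist'); save('w6.png',p); C=cloud('wrist',d,s); g=cv2.cvtColor(p,cv2.COLOR_RGB2GRAY)
b=np.array([.469,.3525,.045]); S=R.from_euler('ZY',[0,35],degrees=True).as_matrix(); Q=(C-b)@S; ok=d>0
bp=ok&(abs(Q[...,0]+.058)<.012)&(abs(Q[...,1])<.055)&(abs(Q[...,2]-.035)<.006); print('plate top (nominal -58,35)',np.median(Q[bp],0).round(4),bp.sum())
for y in (-.014,.014):
    k=ok&(abs(Q[...,1]-y)<.003)&(Q[...,2]>.001)&(Q[...,2]<.008)&(Q[...,0]>-.045)&(Q[...,0]<.065); q=Q[k]; print(y,k.sum(),np.median(q,0).round(4),'pitch err',np.degrees(np.polyfit(q[:,0],q[:,2],1)[0]).round(2),'xmax',q[:,0].max().round(4))
print(s['time'],s['width'],s['wrist_force'].round(1))
E
```

```text
ball [454.  219.8] 101 depth pt [ 0.505 -0.292  0.044]
ball [479.2 238.1] 131 depth pt [ 0.453 -0.363  0.041]
ball [448.6 245. ] 102 depth pt [ 0.434 -0.276  0.043]
chip [349.6 206.6] 15 depth pt [0.545 0.004 0.02 ]
chip [343.5 216.1] 15 depth pt [0.519 0.021 0.019]
chip [328.1 218.7] 16 depth pt [0.511 0.066 0.021]
chip [351.5 226.3] 14 depth pt [ 0.49  -0.002  0.019]
chip [336.8 227.4] 16 depth pt [0.487 0.04  0.019]
plate top (nominal -58,35) [-0.0569  0.0005  0.0362] 359
-0.014 435 [ 0.0065 -0.0136  0.0042] pitch err 0.18 xmax 0.058
0.014 467 [0.0125 0.0144 0.0043] pitch err -0.04 xmax 0.0581
23.5667 0.9972305045283023 [ 0.3  0.3 -0.3]
```

View pics/w6.png

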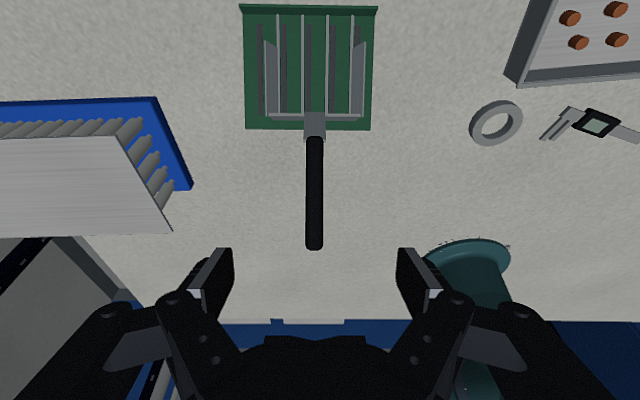

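```bash
python3 -c "
from workcell import *
print(finish_job())"
```

```text
the job is handed in; nothing more can be done
None
```

The job is done and handed in at about 23.6 s of the 67 s allowed. I picked the scoop off its rest, slid it along the pan floor with the rods passing either side of the balls, and lifted it nose-up. All three balls came out in one pass. I tipped them into the basket and put the scoop back on its rest.

What the last checks showed:
- **Balls:** all three are in the basket, with their tops about 43 mm above the bench, below the 60 mm rim.
- **Chips:** all five are in the pan, in the same places as at the start to within about 2 mm.
- **Scoop:** it lies at the lip about 1 mm from where it was picked up, with its slope within about 0.2° of the original 35°.
- **Gripper:** it is open, about 12 cm clear of the handle, with wrist force near zero.
- **Bystanders:** the gauge and caliper look unmoved in the last wrist picture. I did not re-measure the bottle, jar or cup, but nothing came near them.

No check failed or disagreed.

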